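# Weigh two look-alike metal blanks and keep the heavier

### The arm

A 6-joint arm with a two-finger parallel gripper is mounted at the origin on the work surface. World frame = base frame: x ahead of the robot, y to its left, z up, the work surface at z = 0. Lengths are in m, angles in rad, forces in N, time in s.
With the tool pointing down it reaches from about 0.35 to 0.775 m from the base axis. Payload 7.3 kg.
Tool frame: the origin (TCP) lies midway between the tips of the shut fingers; the grasp point (between the pads) lies 19 mm behind it; z points along the fingers, y is the line along which they close (so a half turn about z gives the same grasp; the last joint's range is limited). The gripper opens to 92 mm and grips with 3 to 60 N. Pads are 19 mm wide; open, the fingers measure 130 mm over their backs; the gripper's body (75 mm by 190 mm) begins 47 mm behind the grasp point.
Start: joints at [-1.31, 0.342, 1.524, -0, 1.275, -0.146], TCP at [0.208, -0.482, 0.198] pointing down, gripper open.
Joint ranges: [-2.53, 2.53], [-0.77, 2.02], [0.04, 2.7], [-1, 4.14], [0.28, 2.66], [-3.11, 3.11]. Speed limits (rad/s): [2.57, 2.57, 3.14, 3.14, 3.14, 3.14].

### API

Orientations are given as [roll, pitch, yaw] about the fixed x, y, z axes, in that order (R = Rz(yaw) Ry(pitch) Rx(roll)).
In Python, from cell import monitor, vision, workorder gives the robot as it stands.
- The arm moves only by the tool move_arm, never from a script. Its argument "rows" is a list of rows, each a list of 5 numbers: the shift along the world's x, y, z in mm, then the turn about the world's z in rad, then the closure, from -1 (fully open) to 1 (shut). A call has 1 to 12 rows; each row shifts and turns the commanded pose from where the row before left it; what a row does not reach is not made up. A row lasts 1/10 s, in which the tool goes at most 50 mm and 8.59 degrees, less where a joint would pass 70% of its speed; a pose out of reach is approached as far as the arm can. A call is refused whole if a number of a shift passes 50 or a number of a turn 0.15, either way. A call with a gripper value outside its range is refused whole. The fingers move at their own pace and stop on an object; "newtons" is the grip in N (left out, the last holds). Time passes only in rows, so rows that do not move let the fingers close. It gives the time, the measured TCP pose, the force, the opening and the grip force at its end, in the units of the state.
- monitor.observe(): the state, without advancing time (a new reading comes with each control period).
- vision.read_camera(name): name is "side" or "top"; returns the picture (420x560x3 uint8, red, green, blue); there is no depth.
- vision.get_calibration(name): a dict with "K" (3x3 intrinsics, pixels), "k1" (the pictures are not rectified: a ray, as slopes to the right and down, at radius r is drawn at 1 + k1 r^2 times it, then the intrinsics apply), "T" (4x4, takes a point from camera to world coordinates). Camera axes: x right, y up, looking along -z (the intrinsics and any distortion apply to the point x, -y, -z); pixel columns grow to the right and rows downward; lengths in m; the calibration is good to about 2 mm. A picture is of the moment at which its call begins. get_calibration takes no time and is no camera call.
- workorder.hand_in(): hands the job in; it is judged then, once.
The state is a dict: "time": time; "qpos": joint angles; "qvel": joint speeds; "joint_efforts": joint torques, N m; "tool_pos": TCP position; "tool_rot": TCP orientation; "contact_force": force on the tool from outside, world axes, zero at the start; "torque": the same for the moment, N m; "opening": finger opening in m; "grip_force": force on a finger pad.
Only numpy, scipy, OpenCV 4.12 (cv2) and the standard library are available. Lean on these libraries where they do the work, as an engineer would, in place of code of your own. Each camera call takes 0.05 s, during which the arm holds its last target. There are 200 camera calls.

### The job

Two look-alike metal blanks lie on the sloping stock rest. Lay one in each saddle of the pivot balance, flat between the ribs, let go and see which side drops; then take the blank from the side that dropped and lay it flat on its 28 mm wide face lengthwise near the middle of the stock tray, leaving the other blank in its saddle. Drop neither blank, and do not disturb the other pieces on the table.

Things in the scene. Friction and masses are not known exactly. Their poses are not given: they have to be found in the camera images.
- bar_1_mid (a point): Centre of one of two look-alike dark rectangular metal blanks, 100 long (y axis) x 28 wide (x) x 40 high (z). Starts in one bay of the rest, lying on the slope: z is the slope's normal (30 degrees from vertical, leaning to the robot), y level, x uphill. 0.3 to 0.85 kg; either may be the heavier; only the balance tells.
- bar_2_mid (a point): Centre of one of two look-alike dark rectangular metal blanks, 100 long (y axis) x 28 wide (x) x 40 high (z). Starts in the other bay of the rest, lying on the slope: z is the slope's normal (30 degrees from vertical, leaning to the robot), y level, x uphill. 0.3 to 0.85 kg; either may be the heavier; only the balance tells.
- rest: Fixed grey sloping rest, 270 wide (y) x 100 deep; origin on the table under it, x points away from the robot. Its slope rises 30 degrees along +x from x -45, height 35, where a lip 8 high (square to the slope) holds the blanks' lower long sides; the upper sides are free. Bays at y +65 and -65, a rib 8 high between.
- saddle_left (a point): One saddle of the balance; origin at the centre of its floor, 130 along +y (left) from the pivot; moves and tilts with the beam. A plate 110 (x) x 60 (y), with two ribs 5 thick, 6 high along x, 33 apart inside. A blank lies in it with its length along x, its 28 mm width between the ribs. x: along the ribs, away from the robot; y: along the beam; z: up.
- saddle_right (a point): One saddle of the balance; origin at the centre of its floor, 130 along -y (right) from the pivot; moves and tilts with the beam. A plate 110 (x) x 60 (y), with two ribs 5 thick, 6 high along x, 33 apart inside. A blank lies in it with its length along x, its 28 mm width between the ribs. x: along the ribs, away from the robot; y: along the beam; z: up.
- beam (a joint): Tilt of the balance beam, rad: 0 level (saddle floors 65 above the table), positive when the right saddle is down; stops at -0.12 and 0.12 (saddles 16 lower or higher). Free, lightly damped: one blank alone takes its side down to the stop; two near-equal ones move it slowly (seconds). Uprights at the pivot, 100 above the table.
- balance: Fixed grey base of the balance, 110 (x) x 320 (y), 12 high; origin on the table under the pivot, y axis along the beam.
- tray_in (a point): Centre of the inner floor of the stock tray, a fixed open steel tray, outside 145 (x) x 90 (y) x 35 high, walls 4, floor 4 above the table; inside 137 x 82. A blank goes in with its length along x, 40 mm up as on the balance.
- pipe: Bystander: upright pipe stub, 60 across, 70 tall, origin under its centre.
- angle: Bystander: angle-iron offcut 110 x 45 x 45, origin under its centre.
- disc: Bystander: steel disc, 90 across, 22 thick, origin under its centre.
- chan: Bystander: channel offcut 90 x 50 x 30 tall, open upward, origin under its centre.
- block: Bystander: steel block 70 x 70 x 50 tall, origin under its centre.
- can: Bystander: white can, 64 across, 170 tall, origin under its centre.
Not all that is in view belongs to the job. Leave any red look-alike of the part that bears tray_in alone.

How it is judged:
By the outcome, as a careful person would: the job done as asked, in the order asked, and still so for the second after the job is handed in, with the robot touching nothing.
It also fails if it takes over 72 s, if anything falls off the work surface, if the arm or the gripper's body presses on something with over 40 N, if the wrist force passes 120 N, or if a joint passes its speed limit or range.

## Working session

There is one attempt and no reset: what is moved stays moved. The work goes in short steps, Python scripts to look and compute and a tool call to move; the robot and the scene stay as the last step left them, time stands still between calls to the robot, and variables do not carry over. Pictures are saved under pics/ and viewed, at most 10 in all, crops included, and the job is handed in when it is done.

Besides the shell and the picture viewer there is one more tool, called as name(argument=value, ...) on one line, values as JSON. move_arm: Moves the arm, as the interface text tells. Its arguments: {"type":"object","properties":{"rows":{"type":"array","items":{"type":"array","items":{"type":"number"}}},"newtons":{"type":"number"}},"required":["rows"]}

```bash
mkdir -p pics; cat > h.py <<'E'
import numpy as np, cv2
from cell import monitor, vision, workorder
def snap(c,f,crop=None,s=1):
    im=cv2.cvtColor(np.ascontiguousarray(vision.read_camera(c)),cv2.COLOR_RGB2BGR)
    cv2.imwrite('pics/raw_'+f,im)
    if crop: x0,y0,x1,y1=crop; im=im[y0:y1,x0:x1]
    cv2.imwrite('pics/'+f,cv2.resize(im,None,fx=s,fy=s,interpolation=cv2.INTER_CUBIC))
def ray(c,u,v):
    C=vision.get_calibration(c);K=np.array(C['K']);T=np.array(C['T'])
    p=cv2.undistortPoints(np.array([[[u,v]]],float),K,np.array([C['k1'],0,0,0,0.]))[0,0]
    return T[:3,3],T[:3,:3]@np.array([p[0],-p[1],-1])
def onz(c,u,v,z):
    o,d=ray(c,u,v); return o+d*(z-o[2])/d[2]
def proj(c,P):
    C=vision.get_calibration(c);K=np.array(C['K']);T=np.array(C['T'])
    q=(np.atleast_2d(P)-T[:3,3])@T[:3,:3]*np.array([1,-1,-1])
    return cv2.projectPoints(q,np.zeros(3),np.zeros(3),K,np.array([C['k1'],0,0,0,0.]))[0][:,0]
def tri(u1,u2):
    a,d=ray('top',*u1);b,e=ray('side',*u2)
    s=np.linalg.lstsq(np.c_[d,-e],b-a,rcond=None)[0]
    return (a+d*s[0]+b+e*s[1])/2, np.linalg.norm(a+d*s[0]-b-e*s[1])
E
python3 - <<'E'
from h import *
snap('top','t0.png',None,1.42); snap('side','s0.png',None,1.42)
for c in('top','side'):
    C=vision.get_calibration(c);print(C['K'],C['k1'],np.round(C['T'],3))
E
```

```text
[[457.65608403   0.         285.55239213]
 [  0.         457.65608403 211.57851941]
 [  0.           0.           1.        ]] -0.0467894385615838 [[-3.000e-03  9.920e-01 -1.290e-01  3.520e-01]
 [-1.000e+00 -2.000e-03  1.000e-03  9.000e-03]
 [ 1.000e-03  1.290e-01  9.920e-01  1.163e+00]
 [ 0.000e+00  0.000e+00  0.000e+00  1.000e+00]]
[[385.39920858   0.         283.19094406]
 [  0.         385.39920858 210.25149188]
 [  0.           0.           1.        ]] -0.09456763499554896 [[-0.982  0.141 -0.126  0.402]
 [-0.188 -0.657  0.73   0.717]
 [ 0.02   0.741  0.671  0.752]
 [ 0.     0.     0.     1.   ]]
```

View pics/t0.png

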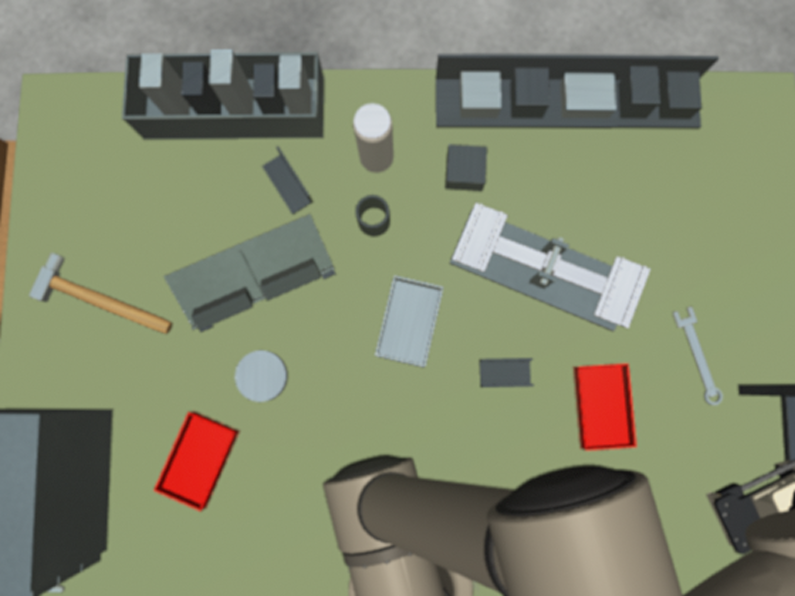

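View pics/s0.png

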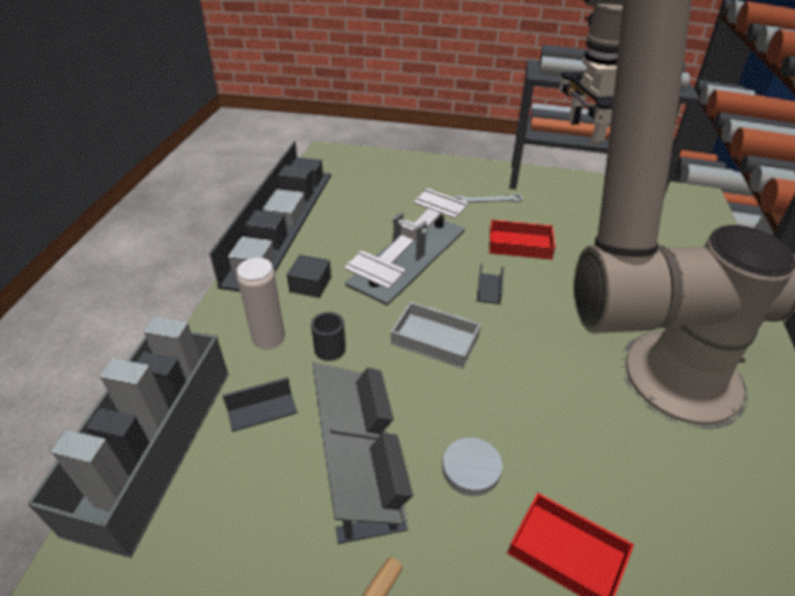

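Top view (viewed pixels): blanks are the dark bars at (222,307) and (290,280) on the rest. Look-alikes are the dark bars in the bins at (195,85), (265,85), (530,90), (645,85), and the channel (505,372) and angle (288,180). None of those are on the rest. The balance saddles are at (480,238) and (622,292). The steel tray is at (410,322), and the red trays at (605,405) and (197,460) are decoys. Next I check the choice in close crops.

```bash
python3 - <<'E'
from h import *
a=cv2.imread('pics/raw_t0.png')
cv2.imwrite('pics/c1.png',cv2.resize(a[145:240,110:242],None,fx=6,fy=6,interpolation=cv2.INTER_CUBIC))
cv2.imwrite('pics/c2.png',cv2.resize(a[135:265,260:465],None,fx=3.9,fy=3.9,interpolation=cv2.INTER_CUBIC))
print(monitor.observe())
E
```

```text
{'time': 0.1, 'qpos': array([-1.31002252e+00,  3.42645230e-01,  1.52491611e+00, -6.73792877e-06,
        1.27540975e+00, -1.46006842e-01]), 'qvel': array([ 7.16957411e-05, -2.96124541e-03, -2.86547267e-03,  8.00952550e-04,
        2.30926575e-04, -4.66999756e-05]), 'joint_efforts': array([ 1.39638294e-03, -4.32001805e+01, -2.44695801e+01,  7.18713831e-02,
        5.25778206e-02, -3.83973736e-05]), 'tool_pos': array([ 0.20762876, -0.48175952,  0.19772043]), 'tool_rot': array([-3.14022794e+00, -1.94172507e-04,  4.06782479e-01]), 'contact_force': array([-0.052177  ,  0.65315054, -0.20833541]), 'torque': array([-0.02364079, -0.02708979, -0.01617691]), 'grip_force': 0.0, 'opening': 0.0915146295240035}
```

View pics/c1.png

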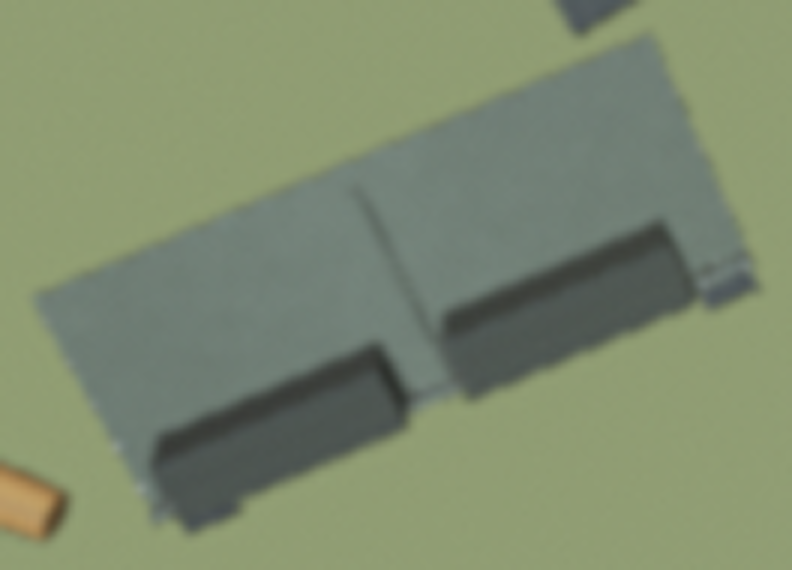

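View pics/c2.png

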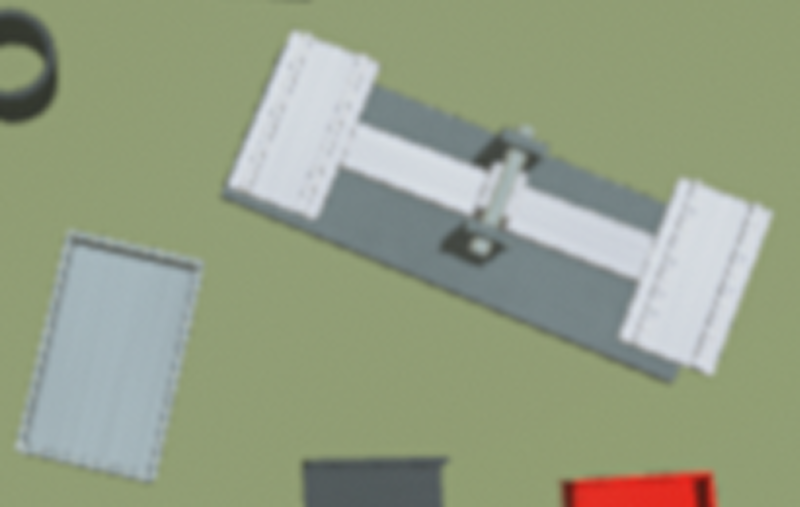

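```bash
cat > fit.py <<'E'
from h import *
from scipy.optimize import least_squares as ls
c1=lambda p:(np.array(p)+.5)/6-.5+[110,145]
c2=lambda p:(np.array(p)+.5)/3.9-.5+[260,135]
def Rz(a):return np.array([[np.cos(a),-np.sin(a),0],[np.sin(a),np.cos(a),0],[0,0,1]])
def fit(name,pix,loc,x0):
    f=lambda p:(proj('top',loc(p)@Rz(p[2]).T+[p[0],p[1],0])-pix).ravel()
    r=ls(f,x0);print(name,np.round(r.x,4),'resid px',np.round(r.fun,1));return r.x
t=np.tan(np.pi/6)
H=lambda x:.035+(x+.045)*t
# rest: slope top corners left,right
L=np.array([[.05,.135,H(.05)],[.05,-.135,H(.05)]])
R=fit('rest',c1([[36,296],[652,32]]),lambda p:L,[.55,.22,.4])
# bars: e+n+ edge (between dark and light), e-n+ edge, left/right ends; local center
e=np.array([np.cos(np.pi/6),0,.5]);n=np.array([-.5,0,np.cos(np.pi/6)]);y=np.array([0,1,0])
cor=lambda a,b,s:14e-3*a*e+20e-3*b*n+50e-3*s*y
def bl(p): return np.array([cor(1,1,1),cor(1,1,-1),cor(-1,1,-1),cor(1,-1,1),cor(1,-1,-1)])+[0,0,.0593]
B1=fit('bar left',c1([[153,464],[388,368],[406,424],[163,436],[378,346]]),bl,[.5,.28,.4])
B2=fit('bar right',c1([[443,336],[672,240],[693,297],[447,310],[662,221]]),bl,[.53,.15,.4])
for B in(B1,B2):print('in rest frame',np.round(Rz(-R[2])@[B[0]-R[0],B[1]-R[1],0],4))
# tray outer top corners
T=np.array([[.0725,.045,.035],[.0725,-.045,.035],[-.0725,.045,.035],[-.0725,-.045,.035]])
fit('tray',c2([[70,232],[202,262],[17,452],[153,482]]),lambda p:T,[.45,0,-.2])
# saddles: plate corners with tilt about pivot
def S(p):
    q=[]
    for s in(1,-1):
        for a,b in((.055,.03),(.055,-.03),(-.055,.03),(-.055,-.03)):
            Y=s*.13+b; q.append([a,Y,.065+Y*np.sin(p[3])])
    return np.array(q)
pp=c2([[292,30],[380,63],[228,188],[316,220],[682,178],[773,210],[620,340],[712,375]])
P=fit('bal',pp,S,[.55,-.2,-.35,0])
for s in(1,-1):print('saddle',Rz(P[2])@[0,s*.13,0]+[P[0],P[1],0])
# base corners
E
python3 fit.py
```

```text
rest [0.5425 0.2717 0.4114] resid px [-0.6  0.2  0.6 -0.3]
bar left [0.4841 0.3207 0.4107] resid px [-0.6  0.9 -1.   0.2  1.1  0.8 -0.6 -0.4  1.1 -1.5]
bar right [0.5356 0.206  0.4095] resid px [-0.4  0.6 -0.1  0.1  1.1  0.7 -1.  -0.2  0.4 -1.4]
in rest frame [-0.0339  0.0683  0.    ]
in rest frame [-0.0325 -0.0575  0.    ]
tray [ 0.4626  0.0015 -0.2283] resid px [-0.7 -0.4  0.7 -0.1 -0.4 -0.1  0.4  0.5]
bal [ 0.5579 -0.2416 -0.3939 -0.074 ] resid px [-0.1  0.1 -0.   0.1 -0.1 -0.4  0.2  0.2 -0.3 -0.2 -0.1  0.5  0.1 -0.3
  0.3  0. ]
saddle [ 0.6077776  -0.12156906  0.        ]
saddle [ 0.50799178 -0.36165819  0.        ]
```

```bash
cat > ov.py <<'E'
from fit import *
import itertools
def draw(cam,im,off,s,B,z):
    V=np.array([cor(a,b,c) for a in(1,-1) for b in(1,-1) for c in(1,-1)])@Rz(B[2]).T+[B[0],B[1],z]
    q=(proj(cam,V)-off+.5)*s-.5
    idx=list(itertools.product((1,-1),repeat=3))
    for i in range(8):
        for j in range(i):
            if sum(x!=y for x,y in zip(idx[i],idx[j]))==1:
                cv2.line(im,tuple(np.int32(q[i]*16)),tuple(np.int32(q[j]*16)),(0,255,255),1,cv2.LINE_AA,4)
a=cv2.imread('pics/raw_t0.png')[160:238,110:242];b=cv2.imread('pics/raw_s0.png')[255:365,215:300]
A=cv2.resize(a,None,fx=3,fy=3,interpolation=cv2.INTER_CUBIC);Bm=cv2.resize(b,None,fx=4.7,fy=4.7,interpolation=cv2.INTER_CUBIC)
for B in(B1,B2): draw('top',A,[110,160],3,B,.0593);draw('side',Bm,[215,255],4.7,B,.0593)
o=np.zeros((520,800,3),np.uint8);o[:A.shape[0],:A.shape[1]]=A
o[:Bm.shape[0],400:400+Bm.shape[1]]=Bm
A2=cv2.resize(a,None,fx=3,fy=3,interpolation=cv2.INTER_CUBIC);o[250:250+A2.shape[0],:A2.shape[1]]=A2
cv2.imwrite('pics/ov1.png',o)
E
python3 ov.py >/dev/null
```

```text
(no output)
```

View pics/ov1.png

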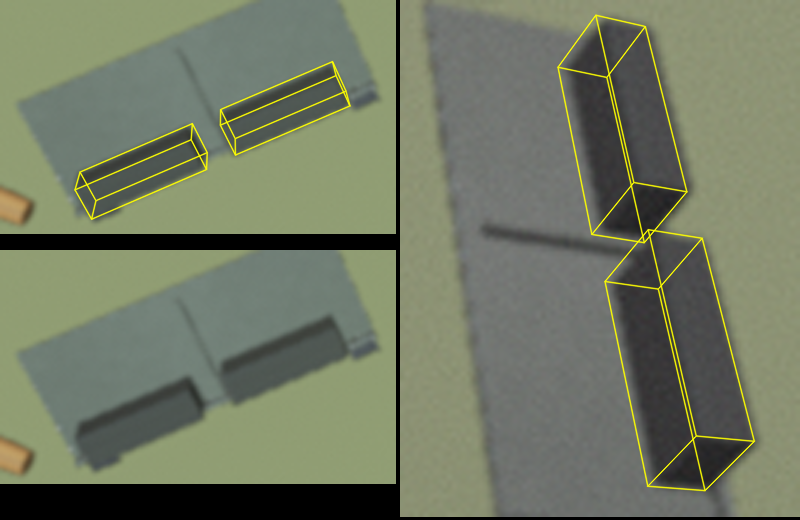

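The side overlay shows the dark far face is narrower than my model, so I need a closer unmarked look at the left bar.

```bash
python3 - <<'E'
import cv2,numpy as np
t=cv2.imread('pics/raw_t0.png');s=cv2.imread('pics/raw_s0.png')
f=lambda a,k:cv2.convertScaleAbs(cv2.resize(a,None,fx=k,fy=k,interpolation=cv2.INTER_CUBIC),alpha=1.7)
A=f(t[200:238,130:182],7);B=f(t[178:212,180:232],7);C=f(s[300:365,252:300],9)
o=np.zeros((585,800,3),np.uint8);o[:266,:364]=A;o[280:280+238,:364]=B;o[:,366:366+432]=C
cv2.imwrite('pics/c3.png',o)
E
```

```text
(no output)
```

View pics/c3.png

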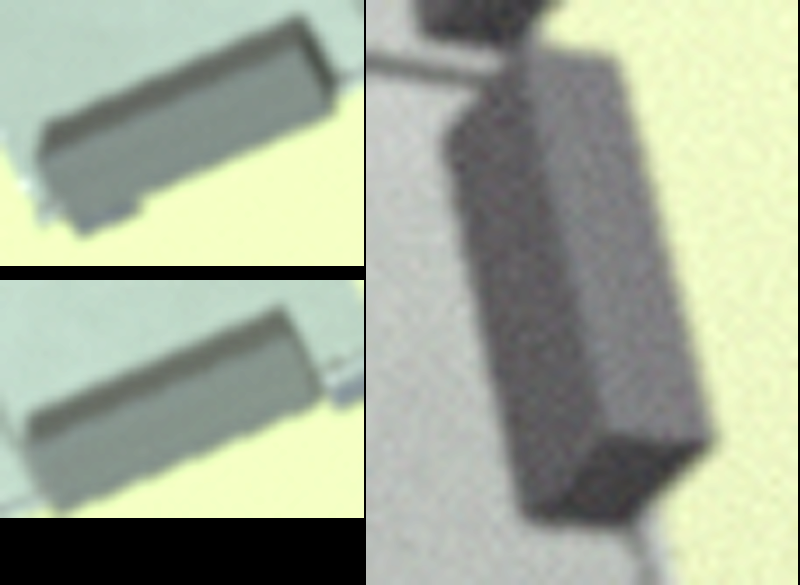

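```bash
cat > fit2.py <<'E'
from fit import *
s9=lambda p:(np.array(p)-[366,0]+.5)/9-.5+[252,300]
t7=lambda p:(np.array(p)+.5)/7-.5+[130,200]
S=s9([[603,433],[712,442],[522,510],[632,525],[533,52],[618,60],[448,130]]); sI=[(1,1,1),(-1,1,1),(1,-1,1),(-1,-1,1),(1,1,-1),(-1,1,-1),(1,-1,-1)]
Tp=t7([[42,160],[48,127],[298,15],[308,45],[337,105]]); tI=[(1,1,1),(1,-1,1),(1,-1,-1),(1,1,-1),(-1,1,-1)]
def V(p,I,dims):
    c,s=np.cos(p[4]),np.sin(p[4]);e=np.array([c,0,s]);n=np.array([-s,0,c])
    return np.array([dims[0]*a*e+dims[1]*b*n+dims[2]*d*np.array([0,1,0]) for a,b,d in I])@Rz(p[3]).T+p[:3]
def go(name,free):
    D=lambda p:p[5:8] if free else (.014,.02,.05)
    f=lambda p:np.r_[(proj('side',V(p,sI,D(p)))-S).ravel(),(proj('top',V(p,tI,D(p)))-Tp).ravel()]
    r=ls(f,[.484,.321,.06,.41,.52]+([.014,.02,.05] if free else []));print(name,np.round(r.x,4),np.round(r.fun,1))
go('fixed',0);go('free',1)
E
python3 fit2.py
```

```text
rest [0.5425 0.2717 0.4114] resid px [-0.6  0.2  0.6 -0.3]
bar left [0.4841 0.3207 0.4107] resid px [-0.6  0.9 -1.   0.2  1.1  0.8 -0.6 -0.4  1.1 -1.5]
bar right [0.5356 0.206  0.4095] resid px [-0.4  0.6 -0.1  0.1  1.1  0.7 -1.  -0.2  0.4 -1.4]
in rest frame [-0.0339  0.0683  0.    ]
in rest frame [-0.0325 -0.0575  0.    ]
tray [ 0.4626  0.0015 -0.2283] resid px [-0.7 -0.4  0.7 -0.1 -0.4 -0.1  0.4  0.5]
bal [ 0.5579 -0.2416 -0.3939 -0.074 ] resid px [-0.1  0.1 -0.   0.1 -0.1 -0.4  0.2  0.2 -0.3 -0.2 -0.1  0.5  0.1 -0.3
  0.3  0. ]
saddle [ 0.6077776  -0.12156906  0.        ]
saddle [ 0.50799178 -0.36165819  0.        ]
fixed [0.4821 0.3204 0.0595 0.4051 0.484 ] [ 0.1 -0.3  0.6 -0.4 -0.5  1.9 -0.3  0.9 -2.1 -1.9  0.2 -1.2 -1.2  0.5
 -1.1  0.7  0.   0.   1.8  0.1 -0.3  0.7  0.6  2.2]
free [0.4821 0.3207 0.0602 0.4086 0.5429 0.0133 0.0167 0.0487] [ 0.1 -0.2 -0.4  0.   0.2  0.2 -0.6 -0.4 -2.  -0.6 -0.6  0.4 -0.5 -0.1
 -0.3  0.8  0.   0.3  1.   0.6 -0.7  1.1  0.   1.8]
```

Both blanks are on the rest: the left bar at about (0.482, 0.3205, 0.060) and the right at about (0.534, 0.206), yaw 0.41. The tool can only point down, so I'll squeeze across the tilted width. The couple will turn the blank upright in the grip.

move_arm(rows=[[20,36,0,0.143,-0.09],[20,36,0,0.143,-0.09],[20,36,0,0.143,-0.09],[20,36,0,0.143,-0.09],[20,36,0,0.143,-0.09],[20,36,0,0.143,-0.09],[20,36,0,0.143,-0.09],[20,36,0,0.143,-0.09],[20,36,0,0.143,-0.09],[20,36,0,0.143,-0.09],[20,36,0,0.143,-0.09],[5,37,0,0,-0.09]], newtons=10)

```text
time: 1.3
tool_pos: [0.434, -0.0476, 0.1981]
tool_rot: [3.141, 0.0, 1.984]
contact_force: [0.5, 0.4, 0.7]
opening: 0.0499
grip_force: 0.0
```

move_arm(rows=[[5,37,0,0,-0.09],[5,37,0,0,-0.09],[5,37,0,0,-0.09],[5,37,0,0,-0.09],[5,37,0,0,-0.09],[5,37,0,0,-0.09],[5,37,0,0,-0.09],[5,37,0,0,-0.09],[5,37,0,0,-0.09],[5,37,0,0,-0.09],[0,0,0,0,-0.09],[0,0,0,0,-0.09]])

```text
time: 2.5
tool_pos: [0.4822, 0.321, 0.1975]
tool_rot: [-3.14, 0.0, 1.981]
contact_force: [0.0, -0.0, -0.6]
opening: 0.0501
grip_force: 0.0
```

move_arm(rows=[[0,0,-35,0,-0.09],[0,0,-35,0,-0.09],[0,0,-30,0,-0.09],[0,0,-14,0,-0.09],[0,0,-10,0,-0.09],[0,0,-6,0,-0.09],[0,0,-4,0,-0.09],[0,0,0,0,-0.09]])

```text
time: 3.3
tool_pos: [0.483, 0.3206, 0.0646]
tool_rot: [3.141, 0.0, 1.979]
contact_force: [-0.1, 1.0, -0.7]
opening: 0.0505
grip_force: 0.0
```

```bash
python3 - <<'E'
from h import *
snap('side','s1.png',(205,220,325,370),4)
E
```

```text
(no output)
```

View pics/s1.png

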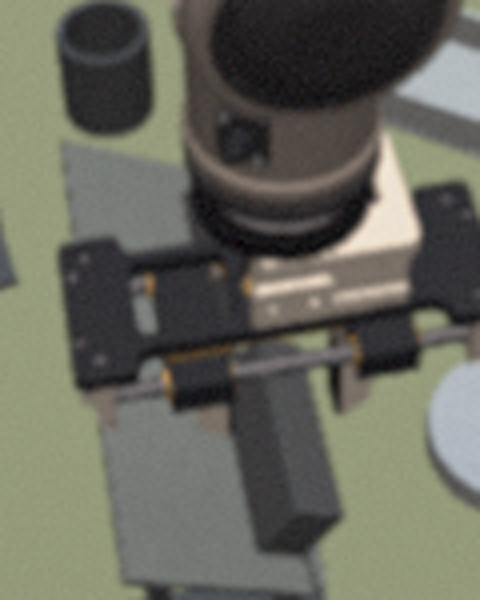

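The fingers straddle the bar, with tips at crop (212,415) and (350,380) and the bar's end at (300,530). No contact so far. Next I close gently.

move_arm(rows=[[0,0,0,0,0.05],[0,0,0,0,0.12],[0,0,0,0,0.2],[0,0,0,0,0.2]])

```text
time: 3.75
tool_pos: [0.4828, 0.3209, 0.0645]
tool_rot: [3.141, 0.0, 1.98]
contact_force: [0.6, 0.6, 0.3]
opening: 0.0371
grip_force: 0.0
```

move_arm(rows=[[0,0,2,0,0.25],[0,0,2,0,0.3],[0,0,2,0,0.4],[0,0,0,0,0.5]])

```text
time: 4.15
tool_pos: [0.483, 0.321, 0.0708]
tool_rot: [3.141, -0.0, 1.98]
contact_force: [-0.3, 0.0, -0.7]
opening: 0.0248
grip_force: 0.0
```

```bash
python3 - <<'E'
from h import *
snap('side','s2.png',(205,220,325,370),4)
print(monitor.observe()['opening'])
E
```

```text
0.023699568912066576
```

View pics/s2.png

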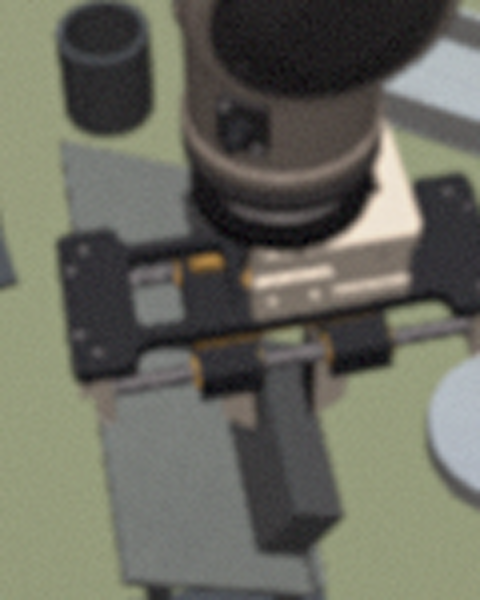

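The bar hasn't moved: its end is still at (300,530). The tips had closed just above the wide part, because I raised too early. I'll reopen, go lower and shift slightly downhill.

move_arm(rows=[[0,0,0,0,0.2],[-1,0,0,0,0],[-1,-1,0,0,0],[-1,0,-4,0,0],[0,0,-4,0,0],[0,0,-4,0,0],[0,0,0,0,0]])

```text
time: 4.9
tool_pos: [0.4793, 0.3196, 0.0575]
tool_rot: [-3.14, 0.0, 1.98]
contact_force: [-0.6, 0.3, 0.6]
opening: 0.0461
grip_force: 0.0
```

move_arm(rows=[[0,0,0,0,0.05],[0,0,0,0,0.1],[0,0,0,0,0.15],[0,0,0,0,0.2],[0,0,0,0,0.2]])

```text
time: 5.4
tool_pos: [0.4798, 0.3199, 0.0584]
tool_rot: [3.141, -0.0, 1.98]
contact_force: [-0.5, 0.1, -0.1]
opening: 0.0368
grip_force: 0.0
```

move_arm(rows=[[0,0,0,0,0.24],[0,0,0,0,0.28],[0,0,0,0,0.32],[0,0,0,0,0.35],[0,0,0,0,0.35]])

```text
time: 5.9
tool_pos: [0.4797, 0.3198, 0.0583]
tool_rot: [-3.142, 0.0, 1.98]
contact_force: [-0.6, 0.2, 0.2]
opening: 0.03
grip_force: 0.0
```

```bash
python3 - <<'E'
from h import *
snap('side','s3.png'); snap('top','t3.png')
r=lambda n:cv2.cvtColor(cv2.imread('pics/raw_'+n),cv2.COLOR_BGR2GRAY).astype(np.float32)
a,b,c=r('s1.png'),r('s2.png'),r('s3.png')
sl=np.s_[325:362,255:295]
for q in(b,c):print(cv2.phaseCorrelate(a[sl],q[sl]),np.abs(a[sl]-q[sl]).mean())
for y in(330,335,340,345,350):print(y,a[y,258:294].astype(int).tolist(),'\n   ',c[y,258:294].astype(int).tolist())
E
```

```text
((0.17386905754553794, 0.0963802811175718), 1.0944517663121223) 2.5439188
((-0.13304733471477803, 0.059359673746914865), 1.0137102600932122) 3.5432432
330 [119, 123, 122, 119, 111, 86, 64, 60, 58, 62, 56, 52, 62, 58, 60, 66, 65, 81, 83, 80, 78, 80, 80, 79, 78, 77, 84, 96, 123, 143, 151, 149, 149, 149, 150, 149] 
    [123, 123, 123, 121, 110, 90, 68, 65, 76, 79, 80, 66, 59, 60, 58, 60, 69, 77, 82, 82, 77, 80, 79, 82, 78, 75, 80, 94, 121, 141, 152, 152, 148, 152, 149, 148]
335 [122, 123, 119, 123, 122, 112, 86, 67, 59, 59, 61, 61, 59, 58, 59, 56, 62, 65, 76, 85, 82, 84, 82, 79, 79, 80, 80, 81, 86, 113, 135, 146, 149, 151, 152, 153] 
    [121, 120, 122, 123, 123, 109, 89, 67, 56, 55, 59, 57, 59, 57, 58, 57, 62, 67, 76, 83, 80, 83, 77, 80, 77, 81, 81, 80, 89, 113, 133, 148, 151, 150, 149, 149]
340 [120, 118, 121, 119, 121, 123, 110, 88, 61, 60, 58, 59, 60, 60, 57, 62, 61, 62, 63, 71, 79, 81, 79, 81, 76, 78, 81, 81, 84, 82, 102, 126, 146, 152, 149, 148] 
    [120, 119, 117, 121, 121, 123, 111, 85, 62, 56, 59, 59, 58, 57, 60, 59, 57, 60, 62, 72, 78, 77, 81, 80, 77, 76, 78, 81, 80, 81, 98, 123, 145, 151, 148, 149]
345 [118, 119, 118, 120, 121, 119, 123, 113, 91, 63, 58, 60, 62, 58, 61, 60, 55, 55, 57, 63, 70, 79, 82, 77, 81, 77, 81, 80, 76, 80, 80, 94, 124, 142, 151, 153] 
    [122, 118, 119, 119, 119, 123, 119, 111, 92, 68, 54, 59, 58, 60, 59, 59, 60, 60, 61, 61, 68, 80, 77, 81, 80, 77, 79, 81, 77, 80, 78, 97, 122, 145, 149, 150]
350 [120, 119, 120, 118, 119, 118, 116, 121, 107, 90, 68, 57, 61, 54, 59, 56, 60, 59, 57, 47, 43, 39, 44, 48, 43, 44, 47, 40, 42, 45, 61, 89, 120, 141, 147, 151] 
    [116, 119, 116, 116, 118, 120, 116, 118, 110, 92, 61, 55, 60, 56, 56, 62, 57, 58, 51, 48, 47, 39, 40, 38, 47, 42, 38, 40, 37, 46, 63, 89, 119, 140, 151, 152]
```

```bash
python3 - <<'E'
from h import *
u=np.array([np.cos(.41),np.sin(.41),0]);v=np.array([-u[1],u[0],0])
c=np.array([.4797,.3198,.0583])
for t in(15,-15):
    for s in(9.5,-9.5):
        for z in (0,.02):
            p=proj('side',c+u*t/1e3+v*s/1e3+[0,0,z])[0];print(t,s,z,p.round(1),((p-[205,275])*6.6).round())
a=cv2.imread('pics/raw_s3.png')[275:365,205:325];t=cv2.imread('pics/raw_s1.png')[275:365,205:325]
o=cv2.convertScaleAbs(cv2.resize(a,None,fx=6.6,fy=6.6,interpolation=cv2.INTER_CUBIC),alpha=1.5)
cv2.imwrite('pics/c4.png',o)
E
```

```text
15 9.5 0 [269.1 336.4] [423. 405.]
15 9.5 0.02 [269.  331.2] [422. 371.]
15 -9.5 0 [267.2 328.1] [411. 351.]
15 -9.5 0.02 [267.1 322.8] [410. 316.]
-15 9.5 0 [283.8 333.6] [520. 387.]
-15 9.5 0.02 [284.  328.4] [521. 352.]
-15 -9.5 0 [281.7 325.4] [506. 333.]
-15 -9.5 0.02 [281.9 320.1] [508. 298.]
```

View pics/c4.png

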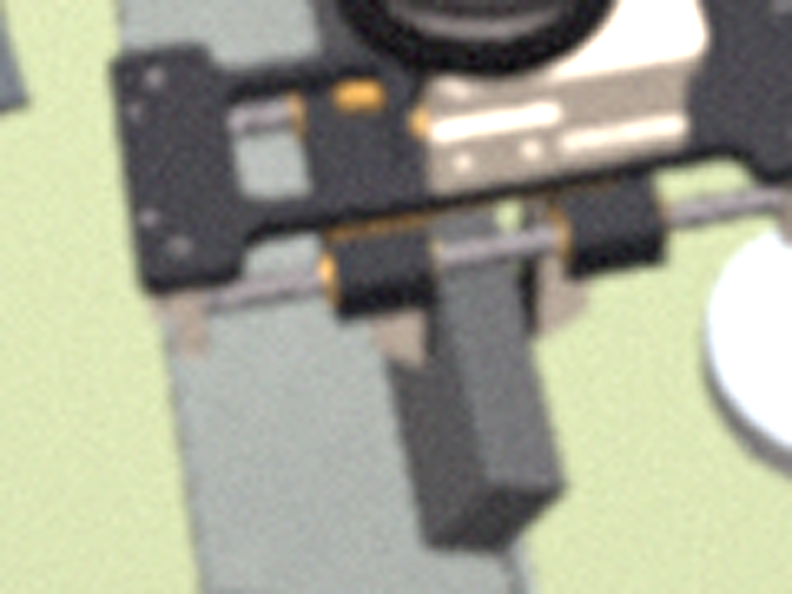

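The bar is still untouched and its end is still at crop (490,500). The tips are too high on it, so I'll reopen a little and go lower in small steps.

move_arm(rows=[[0,0,0,0,0.12],[0,0,0,0,0.12],[0,0,-2,0,0.12],[0,0,-2,0,0.12],[0,0,0,0,0.12]])

```text
time: 6.5
tool_pos: [0.4795, 0.3197, 0.0539]
tool_rot: [-3.141, 0.0, 1.98]
contact_force: [-0.4, 0.6, 0.1]
opening: 0.0406
grip_force: 0.0
```

move_arm(rows=[[0,0,-1,0,0.12],[0,0,-1,0,0.12],[0,0,0,0,0.12]])

```text
time: 6.8
tool_pos: [0.4797, 0.3198, 0.0522]
tool_rot: [-3.141, 0.0, 1.98]
contact_force: [0.0, 0.3, 0.3]
opening: 0.0399
grip_force: 0.0
```

move_arm(rows=[[0,0,0,0,0.2],[0,0,0,0,0.26],[0,0,0,0,0.3],[0,0,0,0,0.34],[0,0,0,0,0.34]])

```text
time: 7.3
tool_pos: [0.4798, 0.3198, 0.0524]
tool_rot: [3.141, 0.0, 1.98]
contact_force: [-0.7, 0.8, 0.0]
opening: 0.0303
grip_force: 0.0
```

```bash
python3 - <<'E'
from h import *
snap('side','s4.png')
r=lambda n:cv2.cvtColor(cv2.imread('pics/raw_'+n),cv2.COLOR_BGR2GRAY).astype(np.float32)
a,c=r('s1.png'),r('s4.png')
sl=np.s_[333:362,255:295]
print(cv2.phaseCorrelate(a[sl],c[sl]),np.abs(a[sl]-c[sl]).mean())
for y in(320,325,330,340,350):print(y,c[y,255:297].astype(int).tolist())
E
```

```text
((-0.007886351047073248, -0.0688669021920365), 1.13785688996315) 2.162931
320 [79, 57, 40, 35, 39, 31, 27, 31, 26, 23, 23, 25, 27, 27, 27, 33, 47, 66, 78, 80, 83, 80, 78, 78, 83, 77, 80, 73, 57, 28, 26, 64, 95, 113, 116, 105, 105, 102, 109, 130, 145, 150]
325 [98, 75, 63, 74, 80, 88, 87, 90, 96, 103, 107, 108, 106, 93, 71, 50, 54, 60, 72, 75, 82, 76, 77, 79, 78, 81, 80, 80, 77, 57, 52, 75, 100, 115, 118, 124, 134, 141, 146, 150, 151, 150]
330 [120, 120, 122, 120, 124, 123, 120, 115, 103, 98, 100, 105, 106, 95, 74, 52, 56, 59, 56, 68, 80, 84, 83, 79, 78, 79, 79, 78, 81, 80, 93, 121, 142, 150, 152, 149, 151, 148, 149, 148, 148, 148]
340 [119, 120, 117, 122, 116, 120, 120, 119, 120, 112, 86, 61, 54, 57, 59, 59, 59, 62, 64, 60, 59, 66, 70, 81, 82, 79, 80, 78, 79, 76, 80, 79, 81, 99, 130, 150, 149, 149, 148, 147, 153, 148]
350 [118, 114, 120, 117, 119, 119, 114, 118, 117, 118, 121, 110, 89, 69, 58, 61, 59, 55, 59, 59, 61, 57, 50, 46, 48, 41, 46, 42, 49, 41, 44, 36, 43, 63, 92, 122, 141, 147, 151, 150, 148, 150]
```

```bash
python3 - <<'E'
from h import *
c=cv2.imread('pics/raw_s4.png').astype(int)
for y in range(322,342):print(y,' '.join('%3d/%+3d'%(c[y,x].mean(),c[y,x,2]-c[y,x,0]) for x in range(259,275)),'|',' '.join('%3d/%+3d'%(c[y,x].mean(),c[y,x,2]-c[y,x,0]) for x in range(281,294)))
u=np.array([np.cos(.41),np.sin(.41),0]);v=np.array([-u[1],u[0],0])
p=np.array([.4798,.3198,.0524])
for t in(15,-15):
    for s in(9.5,0,-9.5): print(t,s,[proj('side',p+u*t/1e3+v*s/1e3+[0,0,z])[0].round(1) for z in(0,.01,.02)])
E
```

```text
322  24/ +2  20/ -2  25/ -1  23/ -4  21/ -1  26/ -8  20/ -3  33/ +1  31/ -2  29/ -5  24/ -3  28/ +1  49/ +2  65/ -2  76/ -1  77/ -4 |  79/ +2  76/ -2  67/ -2  41/ +0  35/ +6  69/ +8  96/+16 110/+18 109/+20 110/+21 111/+19 112/+19 118/+21
323  24/ -2  33/ -3  33/ -1  25/ +3  34/ +3  38/ +5  45/ +4  47/+10  56/ +7  50/ +8  43/ +4  35/ -1  49/ -4  63/ +0  73/ -3  78/ -1 |  78/ +0  79/ -2  71/ -1  46/ -3  44/ +2  76/+14  99/+20 112/+17 113/+20 112/+20 111/+18 117/+22 123/+22
324  44/ -2  48/ -1  52/ +7  58/ +5  64/+10  74/+12  77/+12  81/+11  86/+13  79/+11  61/ +6  50/ +1  57/ -1  63/ -3  70/ -2  80/ -3 |  80/ -1  77/ -1  73/ +0  54/ +0  41/ +1  73/+13 100/+19 111/+21 111/+19 113/+19 115/+21 124/+19 135/+22
325  79/ -1  87/ +4  85/+12  88/+15  94/+17 101/+15 105/+20 106/+17 105/+17  92/+16  69/+11  50/ +0  54/ -1  60/ +2  73/ -2  74/ -4 |  80/ -1  79/ -1  77/ -1  57/ +0  51/ +2  73/+15  99/+19 113/+20 115/+21 121/+20 129/+22 135/+26 138/+25
326 110/ +0 112/ +4 110/+12 108/+18 110/+22 109/+20 111/+21 111/+22 111/+19  97/+16  68/ +8  51/ +1  57/ +0  58/ +0  66/ -3  80/ -3 |  77/ -2  78/ -
[... 3422 characters left out ...]
341 117/ +1 117/ +1 121/ +1 121/ +0 116/ -1 113/ +1  91/ +1  62/ +1  55/ -1  58/ +0  59/ +2  57/ -1  60/ -1  59/ +0  58/ -1  59/ +2 |  78/ +0  77/ +2  75/ -2  82/ -1  78/ +1  78/ +2  79/ +2  94/ +7 117/+15 136/+26 143/+26 141/+24 142/+26
15 9.5 [array([269. , 337.9]), array([269. , 335.4]), array([269. , 332.7])]
15 0 [array([268.1, 333.7]), array([268.1, 331.2]), array([268. , 328.5])]
15 -9.5 [array([267.2, 329.6]), array([267.2, 327.1]), array([267.1, 324.4])]
-15 9.5 [array([283.7, 335.1]), array([283.8, 332.6]), array([283.9, 329.9])]
-15 0 [array([282.7, 331. ]), array([282.8, 328.4]), array([282.8, 325.8])]
-15 -9.5 [array([281.6, 327. ]), array([281.7, 324.4]), array([281.8, 321.7])]
```

Comparing the image with the projection, the finger tips sit about 20 mm above the reported TCP. The seen tip edge is at row 332 against a predicted 338. That explains the misses, so I go about 11 mm lower with a wider opening.

move_arm(rows=[[0,0,0,0,0.15],[0,0,0,0,0],[0,0,0,0,0],[0,0,-3,0,0],[0,0,-3,0,0],[0,0,0,0,0]])

```text
time: 7.95
tool_pos: [0.4794, 0.3196, 0.0457]
tool_rot: [-3.141, 0.0, 1.98]
contact_force: [0.5, -0.2, -0.5]
opening: 0.0459
grip_force: 0.0
```

move_arm(rows=[[0,0,-2,0,0],[0,0,-2,0,0],[0,0,0,0,0]])

```text
time: 8.25
tool_pos: [0.4796, 0.3197, 0.042]
tool_rot: [-3.141, 0.0, 1.98]
contact_force: [-0.4, -0.3, -0.6]
opening: 0.046
grip_force: 0.0
```

move_arm(rows=[[0,0,0,0,0.05],[0,0,0,0,0.1],[0,0,0,0,0.14],[0,0,0,0,0.18],[0,0,0,0,0.2]])

```text
time: 8.75
tool_pos: [0.4798, 0.3199, 0.0424]
tool_rot: [3.141, -0.0, 1.98]
contact_force: [0.7, -0.4, -0.8]
opening: 0.037
grip_force: 0.0
```

move_arm(rows=[[0,0,0,0,0.23],[0,0,0,0,0.26],[0,0,0,0,0.28],[0,0,0,0,0.3],[0,0,0,0,0.3]])

```text
time: 9.25
tool_pos: [0.4794, 0.3196, 0.0423]
tool_rot: [-3.141, 0.0, 1.98]
contact_force: [-1.6, -1.0, 0.9]
opening: 0.032
grip_force: 0.9
```

```bash
python3 - <<'E'
from h import *
snap('side','s5.png')
r=lambda n:cv2.cvtColor(cv2.imread('pics/raw_'+n),cv2.COLOR_BGR2GRAY).astype(np.float32)
a,c=r('s1.png'),r('s5.png')
sl=np.s_[340:362,255:295]
print(monitor.observe()['opening'],cv2.phaseCorrelate(a[sl],c[sl]),np.abs(a[sl]-c[sl]).mean())
for y in range(324,344,2):print(y,c[y,255:297].astype(int).tolist())
E
```

```text
0.03216667531246481 ((0.01611560965436709, -0.012876362862838775), 1.1115330388148625) 2.1306818
324 [71, 47, 28, 22, 26, 29, 25, 21, 24, 25, 30, 18, 24, 22, 20, 32, 47, 61, 73, 78, 81, 83, 77, 78, 77, 79, 81, 74, 75, 51, 31, 41, 83, 107, 112, 115, 114, 109, 118, 128, 142, 150]
326 [68, 38, 23, 24, 24, 21, 22, 30, 34, 35, 39, 54, 52, 52, 38, 45, 55, 61, 68, 77, 80, 77, 82, 78, 78, 83, 78, 82, 80, 68, 43, 53, 85, 107, 113, 113, 111, 118, 129, 139, 148, 150]
328 [90, 72, 64, 76, 87, 84, 85, 88, 90, 97, 103, 105, 107, 90, 64, 48, 60, 58, 60, 71, 78, 79, 82, 77, 77, 75, 80, 81, 79, 72, 56, 60, 85, 106, 118, 126, 133, 139, 148, 147, 148, 149]
330 [118, 117, 117, 120, 120, 120, 116, 111, 113, 115, 114, 116, 110, 95, 66, 55, 60, 58, 63, 67, 75, 77, 80, 77, 77, 81, 80, 81, 78, 76, 73, 89, 115, 134, 139, 146, 149, 157, 149, 149, 150, 150]
332 [120, 120, 123, 118, 122, 118, 115, 116, 112, 107, 110, 111, 110, 99, 68, 54, 61, 56, 61, 63, 69, 81, 80, 80, 79, 76, 78, 81, 81, 79, 82, 100, 125, 146, 150, 150, 148, 149, 149, 150, 149, 151]
334 [118, 120, 123, 118, 119, 120, 120, 121, 111, 86, 80, 79,
[... 197 characters left out ...]
59, 59, 59, 59, 62, 56, 62, 63, 75, 79, 81, 79, 82, 77, 76, 81, 84, 80, 83, 102, 126, 145, 146, 151, 150, 148, 151, 148, 149]
338 [121, 118, 120, 122, 121, 118, 121, 119, 120, 109, 79, 60, 61, 61, 65, 59, 61, 61, 58, 62, 61, 66, 79, 83, 82, 81, 78, 78, 78, 79, 78, 76, 90, 120, 142, 146, 152, 149, 148, 148, 147, 149]
340 [119, 117, 120, 117, 121, 120, 118, 121, 117, 110, 85, 63, 60, 59, 60, 62, 60, 57, 56, 59, 59, 64, 76, 76, 79, 78, 76, 78, 80, 79, 77, 76, 84, 102, 127, 145, 147, 149, 149, 147, 149, 148]
342 [120, 115, 121, 116, 122, 116, 118, 117, 118, 117, 97, 70, 60, 61, 59, 63, 55, 59, 61, 59, 59, 62, 70, 75, 82, 83, 78, 79, 80, 81, 79, 80, 78, 91, 116, 142, 150, 151, 150, 148, 147, 147]
```

move_arm(rows=[[0,0,0,0,0.15],[0,0,0,0,0],[0,0,0,0,0],[0,0,-3,0,0],[0,0,-3,0,0],[0,0,0,0,0]])

```text
time: 9.9
tool_pos: [0.4794, 0.3196, 0.0357]
tool_rot: [-3.141, 0.0, 1.98]
contact_force: [0.2, -0.6, -0.5]
opening: 0.0457
grip_force: 0.0
```

move_arm(rows=[[0,0,0,0,0.05],[0,0,0,0,0.1],[0,0,0,0,0.14],[0,0,0,0,0.18],[0,0,0,0,0.2]])

```text
time: 10.4
tool_pos: [0.4798, 0.3199, 0.0364]
tool_rot: [3.141, -0.0, 1.98]
contact_force: [0.5, 0.7, -0.0]
opening: 0.037
grip_force: 0.0
```

move_arm(rows=[[0,0,0,0,0.24],[0,0,0,0,0.28],[0,0,0,0,0.32],[0,0,0,0,0.36]])

```text
time: 10.8
tool_pos: [0.4792, 0.3196, 0.0363]
tool_rot: [-3.14, 0.0, 1.98]
contact_force: [-3.6, -1.7, 2.3]
opening: 0.034
grip_force: 9.3
```

move_arm(rows=[[0,0,1,0,0.4],[0,0,1,0,0.4],[0,0,1,0,0.4]])

```text
time: 11.1
tool_pos: [0.4798, 0.3199, 0.0393]
tool_rot: [3.141, 0.0, 1.98]
contact_force: [-1.3, -0.9, -1.5]
opening: 0.0325
grip_force: 9.2
```

```bash
cat > sh.py <<'E'
from h import *
import sys
n=sys.argv[1]; snap('side',n)
r=lambda n:cv2.cvtColor(cv2.imread('pics/raw_'+n),cv2.COLOR_BGR2GRAY).astype(np.float32)
a,c=r('s1.png'),r(n)
o=monitor.observe();print(o['time'],o['opening'],o['grip_force'],o['contact_force'].round(1),o['tool_pos'].round(4))
sl=np.s_[338:362,255:297];print(np.abs(a[sl]-c[sl]).mean(),cv2.phaseCorrelate(a[sl],c[sl])[0])
for y in(342,350,355):print(y,a[y,255:297].astype(int).tolist(),'\n   ',c[y,255:297].astype(int).tolist())
E
python3 sh.py s6.png
```

```text
11.15 0.032279896757045894 9.285461716353893 [-1.9 -1.  -0.1] [0.4799 0.3199 0.0395]
3.8095238 (0.04876592356211518, -0.3075619103912448)
342 [123, 116, 116, 119, 122, 116, 121, 123, 119, 115, 102, 73, 62, 59, 59, 57, 60, 61, 60, 61, 60, 59, 68, 80, 79, 78, 80, 76, 82, 83, 76, 77, 81, 91, 118, 143, 149, 148, 152, 150, 150, 150] 
    [118, 121, 118, 119, 120, 117, 116, 117, 120, 119, 102, 71, 57, 54, 59, 56, 55, 55, 61, 52, 61, 68, 79, 82, 79, 81, 75, 82, 84, 78, 81, 82, 85, 100, 130, 147, 148, 148, 147, 150, 148, 147]
350 [120, 120, 119, 120, 119, 120, 118, 119, 118, 116, 121, 107, 90, 68, 57, 61, 54, 59, 56, 60, 59, 57, 47, 43, 39, 44, 48, 43, 44, 47, 40, 42, 45, 61, 89, 120, 141, 147, 151, 148, 149, 152] 
    [118, 117, 118, 119, 120, 116, 119, 120, 118, 119, 117, 113, 95, 66, 53, 55, 57, 57, 55, 60, 52, 44, 44, 46, 41, 45, 40, 38, 40, 41, 41, 44, 64, 93, 123, 139, 148, 147, 146, 146, 147, 147]
355 [115, 117, 118, 119, 119, 119, 115, 119, 119, 116, 121, 120, 111, 91, 64, 54, 56, 50, 45, 40, 39, 43, 41, 43, 43, 39, 41, 45, 59, 92, 121, 140, 148, 147, 149, 149, 149, 148, 150, 146, 149, 150] 
    [117, 120, 117, 118, 118, 120, 119, 116, 115, 121, 118, 121, 112, 94, 64, 55, 51, 47, 45, 46, 41, 40, 43, 38, 41, 43, 45, 52, 79, 111, 132, 147, 146, 149, 148, 149, 149, 146, 148, 150, 149, 149]
```

It's turning upright about its far lower edge, as planned. I continue.

move_arm(rows=[[0,0,0,0,0.45],[0,0,0,0,0.45],[0,0,1,0,0.45],[0,0,1,0,0.45]], newtons=15)

```text
time: 11.55
tool_pos: [0.4801, 0.32, 0.0413]
tool_rot: [3.141, -0.0, 1.98]
contact_force: [0.3, 0.4, -3.2]
opening: 0.0315
grip_force: 13.6
```

```bash
python3 sh.py s7.png
```

```text
11.6 0.03157438549860657 13.638763278722763 [ 1.   1.1 -3. ] [0.4801 0.32   0.0414]
4.763889 (0.10887302997972625, -0.6253167365672603)
342 [123, 116, 116, 119, 122, 116, 121, 123, 119, 115, 102, 73, 62, 59, 59, 57, 60, 61, 60, 61, 60, 59, 68, 80, 79, 78, 80, 76, 82, 83, 76, 77, 81, 91, 118, 143, 149, 148, 152, 150, 150, 150] 
    [117, 116, 116, 119, 113, 118, 120, 118, 120, 118, 105, 83, 57, 54, 52, 52, 51, 49, 50, 56, 68, 78, 83, 79, 83, 78, 81, 81, 80, 79, 82, 75, 86, 108, 135, 146, 149, 148, 145, 148, 150, 151]
350 [120, 120, 119, 120, 119, 120, 118, 119, 118, 116, 121, 107, 90, 68, 57, 61, 54, 59, 56, 60, 59, 57, 47, 43, 39, 44, 48, 43, 44, 47, 40, 42, 45, 61, 89, 120, 141, 147, 151, 148, 149, 152] 
    [116, 119, 117, 114, 118, 117, 118, 119, 118, 118, 120, 110, 90, 61, 53, 49, 54, 54, 49, 53, 48, 47, 44, 44, 39, 43, 40, 45, 42, 42, 40, 53, 85, 115, 140, 147, 151, 148, 148, 148, 146, 147]
355 [115, 117, 118, 119, 119, 119, 115, 119, 119, 116, 121, 120, 111, 91, 64, 54, 56, 50, 45, 40, 39, 43, 41, 43, 43, 39, 41, 45, 59, 92, 121, 140, 148, 147, 149, 149, 149, 148, 150, 146, 149, 150] 
    [117, 116, 118, 120, 120, 117, 117, 118, 118, 117, 117, 121, 114, 98, 70, 50, 46, 45, 43, 44, 42, 37, 39, 39, 41, 39, 42, 51, 76, 111, 136, 148, 147, 151, 148, 149, 149, 146, 146, 146, 147, 144]
```

move_arm(rows=[[0,0,0,0,0.5],[0,0,0,0,0.5],[0,0,1,0,0.5],[0,0,1,0,0.5],[0,0,1,0,0.5],[0,0,1,0,0.5]], newtons=25)

```text
time: 12.2
tool_pos: [0.4796, 0.3198, 0.0454]
tool_rot: [-3.141, 0.0, 1.98]
contact_force: [0.2, 0.0, -2.6]
opening: 0.0309
grip_force: 23.0
```

```bash
python3 sh.py s8.png
```

```text
12.25 0.03077758807269978 22.970741875469685 [-0.5  0.9 -4.2] [0.4797 0.3199 0.0456]
6.549603 (0.15160150588906873, -0.7953005291541917)
342 [123, 116, 116, 119, 122, 116, 121, 123, 119, 115, 102, 73, 62, 59, 59, 57, 60, 61, 60, 61, 60, 59, 68, 80, 79, 78, 80, 76, 82, 83, 76, 77, 81, 91, 118, 143, 149, 148, 152, 150, 150, 150] 
    [120, 120, 117, 115, 117, 118, 119, 115, 121, 120, 114, 88, 65, 50, 50, 53, 52, 55, 54, 52, 58, 74, 81, 82, 81, 79, 80, 83, 79, 80, 81, 80, 81, 93, 121, 142, 151, 148, 150, 148, 149, 148]
350 [120, 120, 119, 120, 119, 120, 118, 119, 118, 116, 121, 107, 90, 68, 57, 61, 54, 59, 56, 60, 59, 57, 47, 43, 39, 44, 48, 43, 44, 47, 40, 42, 45, 61, 89, 120, 141, 147, 151, 148, 149, 152] 
    [116, 118, 120, 119, 118, 119, 120, 120, 122, 115, 118, 117, 107, 80, 56, 51, 55, 52, 51, 54, 44, 41, 44, 40, 38, 45, 41, 43, 39, 40, 48, 66, 96, 130, 142, 148, 150, 147, 150, 149, 149, 147]
355 [115, 117, 118, 119, 119, 119, 115, 119, 119, 116, 121, 120, 111, 91, 64, 54, 56, 50, 45, 40, 39, 43, 41, 43, 43, 39, 41, 45, 59, 92, 121, 140, 148, 147, 149, 149, 149, 148, 150, 146, 149, 150] 
    [122, 115, 120, 117, 122, 117, 117, 117, 119, 118, 119, 117, 118, 107, 83, 59, 49, 43, 41, 46, 42, 48, 42, 37, 44, 43, 46, 61, 91, 121, 138, 144, 149, 149, 149, 149, 149, 149, 150, 148, 144, 149]
```

move_arm(rows=[[0,0,2,0,0.6],[0,0,2,0,0.6],[0,0,3,0,0.6],[0,0,3,0,0.6],[0,0,0,0,0.6],[0,0,0,0,0.6]], newtons=40)

```text
time: 12.85
tool_pos: [0.4798, 0.3199, 0.0555]
tool_rot: [3.141, 0.0, 1.98]
contact_force: [0.1, 0.1, -2.9]
opening: 0.0301
grip_force: 37.1
```

```bash
cat > pose.py <<'E'
from h import *
from scipy.optimize import differential_evolution as de
# bar pose in side (or top) image: u,v,w shift from c along yaw axes + tilt
def faces(c,yaw,p,lo,hi):
    u=np.array([np.cos(yaw),np.sin(yaw),0]);v=np.array([-u[1],u[0],0]);z=np.array([0,0,1.])
    e=np.cos(p[3])*u+np.sin(p[3])*z;n=-np.sin(p[3])*u+np.cos(p[3])*z
    o=np.array(c)+p[0]*u+p[1]*v+p[2]*z
    P=lambda a,b,s:o+.014*a*e+.02*b*n+s*v
    return [[P(1,1,lo),P(1,1,hi),P(-1,1,hi),P(-1,1,lo)],[P(1,1,lo),P(1,1,hi),P(1,-1,hi),P(1,-1,lo)],[P(1,1,hi),P(1,-1,hi),P(-1,-1,hi),P(-1,1,hi)]],\
      [P(a,b,s) for a in(1,-1) for b in(1,-1) for s in(-.05,lo)],[P(a,b,s) for a in(1,-1) for b in(1,-1) for s in(lo,hi)]
S=4
def cost(p,I,x0,y0,c,yaw,lo,cam,dark):
    F,back,hull=faces(c,yaw,p,lo,.05)
    pj=lambda q:np.int32(np.round(((proj(cam,np.array(q))-[x0,y0]+.5)*S-.5)*16))
    lab=np.zeros(I.shape,np.uint8);h=lab.copy();b=lab.copy()
    cv2.fillConvexPoly(h,cv2.convexHull(pj(hull)),1,shift=4);cv2.fillConvexPoly(b,cv2.convexHull(pj(back)),1,shift=4)
    for k,f in enumerate(F):cv2.fillConvexPoly(lab,cv2.convexHull(pj(f)),k+1,shift=4)
    lab[h==0]=0
    K=np.ones((5*S,5*S),np.uint8);ring=(cv2.dilate(h,K)>0)&(h==0)&(cv2.dilate(b,K)==0)
    J=0
    for k in(1,2,3):
        m=I[lab==k]
        if len(m)>50:J+=np.minimum(np.abs(m-np.median(m)),40).sum()
    m=I[ring];J+=np.clip(dark-m,0,40).sum()
    return J/(S*S*100)-h.sum()/(S*S)*.10*0
def pose(img,c,yaw,t0=.3,lo=.02,cam='side',dark=110,span=.012,tr=.35):
    a=cv2.cvtColor(cv2.imread(img),cv2.COLOR_BGR2GRAY).astype(np.float32)
    q=proj(cam,np.array([c]))[0];x0,y0=[max(0,int(t)-40) for t in q]
    I=cv2.resize(a[y0:y0+90,x0:x0+90],None,fx=S,fy=S,interpolation=cv2.INTER_CUBIC)
    r=de(cost,[(-span,span)]*3+[(t0-tr,t0+tr)],args=(I,x0,y0,c,yaw,lo,cam,dark),maxiter=60,popsize=12,seed=1,tol=1e-4)
    return r.x.round(4),round(r.fun,3)
E
python3 - <<'E'
from pose import *
import cell
snap('side','s9.png')
c=[.4798,.3199,.060]
print(pose('pics/raw_s1.png',c,.41,.4,.02))
print(pose('pics/raw_s8.png',[.4798,.3199,.068],.41,.2))
print(pose('pics/raw_s9.png',[.4798,.3199,.078],.41,.2))
E
```

```text
Traceback (most recent call last):
  File "pose.py", line 30, in pose
    r=de(cost,[(-span,span)]*3+[(t0-tr,t0+tr)],args=(I,x0,y0,c,yaw,lo,cam,dark),maxiter=60,popsize=12,seed=1,tol=1e-4)
  File "pose.py", line 16, in cost
    cv2.fillConvexPoly(h,cv2.convexHull(pj(hull)),1,shift=4);cv2.fillConvexPoly(b,cv2.convexHull(pj(back)),1,shift=4)
                                        ~~^^^^^^
  File "pose.py", line 14, in <lambda>
    pj=lambda q:np.int32(np.round(((proj(cam,np.array(q))-[x0,y0]+.5)*S-.5)*16))
                                    ~~~~^^^^^^^^^^^^^^^^^
  File "h.py", line 15, in proj
    C=vision.get_calibration(c);K=np.array(C['K']);T=np.array(C['T'])
ValueError: time passes only in moves, steps and waits
```

```bash
sed -i 's/vision.get_calibration(c)/CAL(c)/' h.py; sed -i '2a import functools\n@functools.lru_cache\ndef CAL(c): return vision.get_calibration(c)' h.py; sed -i 's/^def proj/def proj/' h.py
python3 - <<'E'
from pose import *
c=[.4798,.3199,.060]
print(pose('pics/raw_s1.png',c,.41,.4,.02))
print(pose('pics/raw_s8.png',[.4798,.3199,.068],.41,.2))
print(pose('pics/raw_s9.png',[.4798,.3199,.078],.41,.2))
E
```

```text
(array([ 0.001 , -0.0065, -0.012 ,  0.4378]), np.float64(28.693))
(array([ 0.0017, -0.0059, -0.0119,  0.3348]), np.float64(29.673))
(array([ 0.0017, -0.0061, -0.0119,  0.3377]), np.float64(29.667))
```

```bash
python3 - <<'E'
from pose import *
import pose as P
c=[.4798,.3199,.060]
for im in('s0','s1','s9'):
    for sp in (.03,):
        print(im,P.pose(f'pics/raw_{im}.png',c,.41,.3,.022,span=sp,tr=.5))
# edges in s9
a=cv2.cvtColor(cv2.imread('pics/raw_s9.png'),cv2.COLOR_BGR2GRAY).astype(int)
for y in range(326,364,2):print(y,a[y,258:297].tolist())
print(monitor.observe()['opening'])
E
```

```text
s0 (array([-0.03  ,  0.0262, -0.0299, -0.1827]), np.float64(3.789))
s1 (array([-0.028 ,  0.0293, -0.0299, -0.1375]), np.float64(3.568))
s9 (array([-0.0297,  0.0261, -0.03  , -0.1938]), np.float64(3.201))
326 [120, 119, 122, 118, 118, 113, 115, 113, 112, 114, 101, 64, 50, 50, 58, 72, 80, 81, 82, 83, 82, 83, 83, 83, 82, 81, 78, 77, 84, 111, 128, 139, 142, 149, 149, 148, 146, 150, 150]
328 [121, 124, 120, 115, 113, 112, 112, 110, 115, 115, 99, 70, 48, 54, 57, 64, 80, 84, 84, 85, 83, 80, 82, 81, 80, 83, 82, 88, 114, 135, 146, 151, 151, 150, 150, 151, 150, 149, 150]
330 [121, 121, 121, 121, 121, 112, 93, 79, 90, 96, 85, 70, 55, 53, 54, 62, 74, 82, 84, 83, 81, 82, 82, 82, 82, 82, 82, 84, 100, 128, 148, 148, 149, 150, 149, 150, 147, 148, 149]
332 [122, 124, 120, 123, 123, 115, 97, 67, 59, 56, 53, 54, 51, 55, 54, 56, 68, 82, 82, 83, 82, 82, 81, 79, 86, 82, 80, 83, 96, 118, 140, 148, 147, 150, 151, 151, 150, 151, 149]
334 [119, 121, 120, 123, 123, 119, 113, 82, 61, 49, 52, 56, 55, 53, 55, 56, 61, 75, 84, 85, 81, 82, 77, 79, 79, 86, 82, 80, 85, 99, 128, 146, 153, 149, 150, 148, 148, 150, 150]

[... 1911 characters left out ...]
 95, 92, 104, 124, 131, 141, 148, 150, 150, 147, 148, 148, 147, 148, 148, 148, 150]
358 [120, 121, 118, 115, 118, 117, 122, 113, 119, 117, 117, 117, 121, 117, 117, 121, 121, 122, 120, 117, 122, 117, 110, 97, 101, 110, 125, 134, 147, 148, 148, 147, 148, 148, 147, 148, 149, 148, 147]
360 [119, 118, 121, 116, 120, 121, 116, 116, 114, 117, 114, 116, 116, 119, 118, 121, 120, 117, 120, 117, 117, 115, 109, 92, 94, 104, 122, 131, 138, 143, 147, 144, 148, 148, 149, 149, 149, 146, 149]
362 [117, 119, 118, 118, 124, 119, 119, 117, 117, 118, 119, 116, 118, 116, 117, 121, 119, 120, 120, 118, 118, 118, 117, 108, 100, 102, 114, 123, 134, 144, 149, 147, 147, 147, 148, 147, 148, 147, 145]
0.03020032163627773
```

```bash
python3 - <<'E'
from h import *
from scipy.optimize import least_squares as ls
from itertools import product
u=np.array([np.cos(.41),np.sin(.41),0]);v=np.array([-u[1],u[0],0]);z=np.array([0,0,1.])
def f(p,q,w,h):
    e=np.cos(p[3])*u+np.sin(p[3])*z;n=-np.sin(p[3])*u+np.cos(p[3])*z
    o=np.array([.4798,.3199,.06])+p[0]*u+p[1]*v+p[2]*z+.05*v
    P=np.array([o+w*a*e+h*b*n for a,b in((1,1),(-1,1),(1,-1),(-1,-1))])
    return (proj('side',P)-q).ravel()
A=[[278.4,347.7],[290.5,348.7],[269.4,356.3],[281.6,357.9]]
B=[[276.5,343.2],[289,344],[270,353.3],[282.5,354]]
for nm,q in(('s0',A),('s9',B)):
    for w,h in((.014,.02),(.0133,.0167)):
        r=ls(f,[0,0,0,.4],args=(np.array(q),w,h));print(nm,h,r.x.round(4),r.fun.round(1))
E
```

```text
s0 0.02 [-0.0066 -0.0331 -0.0641  0.4878] [ 0.3 -0.3 -0.3 -0.5  0.4  0.9 -0.4 -0.1]
s0 0.0167 [0.0038 0.0089 0.02   0.5256] [ 0.1 -0.2 -0.  -0.   0.1  0.4 -0.2 -0.2]
s9 0.02 [-0.0057 -0.0348 -0.0494  0.3556] [ 0.2  0.4  0.1 -0.4  0.   0.4 -0.3 -0.5]
s9 0.0167 [0.0035 0.0033 0.0249 0.3912] [-0.   0.7  0.4  0.1 -0.3 -0.1 -0.1 -0.7]
```

The blank is held clear, still tilted about 21° in the grip. I'll set it gently on open table so it squares up, then take it again with a proper grip.

move_arm(rows=[[0,0,10,0,0.6],[0,0,20,0,0.6],[0,0,25,0,0.6],[-10,-25,10,0,0.6],[-10,-35,0,0,0.6],[-10,-35,0,0,0.6],[-10,-35,0,0,0.6],[-10,-35,0,0,0.6],[-10,-25,0,0,0.6],[0,0,0,0,0.6],[0,0,0,0,0.6]])

```text
time: 14.0
tool_pos: [0.4203, 0.1297, 0.1212]
tool_rot: [3.14, 0.0, 1.978]
contact_force: [0.3, 0.1, -2.2]
opening: 0.0303
grip_force: 37.1
```

move_arm(rows=[[0,0,-30,0,0.6],[0,0,-30,0,0.6],[0,0,-20,0,0.6],[0,0,-10,0,0.6],[0,0,-10,0,0.6],[0,0,-3,0,0.6],[0,0,0,0,0.6]])

```text
time: 14.7
tool_pos: [0.4201, 0.1301, 0.0175]
tool_rot: [3.141, 0.0, 1.98]
contact_force: [-0.0, 0.7, -2.6]
opening: 0.0302
grip_force: 37.1
```

move_arm(rows=[[0,0,-3,0,0.6],[0,0,-3,0,0.6],[0,0,-2,0,0.6],[0,0,0,0,0.6]])

```text
time: 15.1
tool_pos: [0.4197, 0.1298, 0.0092]
tool_rot: [-3.142, -0.0, 1.98]
contact_force: [-0.3, -0.1, -2.6]
opening: 0.0304
grip_force: 37.1
```

```bash
python3 - <<'E'
from h import *
snap('side','s10.png')
p=proj('side',[[.42,.13,.0],[.4,.176,0],[.4,.176,.04]]);print(p.round(1))
a=cv2.cvtColor(cv2.imread('pics/raw_s10.png'),cv2.COLOR_BGR2GRAY).astype(int)
x,y=p[1].astype(int)
for r in range(y-24,y+12,2):print(r,a[r,x-24:x+20].tolist())
print(x-24)
E
```

```text
[[315.  279.6]
 [320.9 296.3]
 [322.5 286. ]]
272 [147, 146, 148, 148, 147, 144, 149, 144, 134, 110, 88, 96, 101, 110, 105, 95, 70, 50, 50, 61, 68, 76, 80, 81, 77, 78, 83, 81, 83, 92, 116, 141, 143, 148, 147, 146, 145, 147, 146, 148, 147, 147, 146, 147]
274 [144, 146, 146, 145, 147, 146, 146, 146, 144, 129, 99, 68, 65, 78, 83, 80, 63, 52, 55, 52, 57, 70, 82, 81, 83, 76, 84, 83, 82, 90, 113, 134, 147, 149, 146, 145, 148, 147, 147, 146, 146, 148, 145, 145]
276 [146, 146, 148, 148, 146, 148, 148, 149, 146, 143, 124, 87, 61, 50, 49, 54, 57, 54, 50, 52, 53, 67, 73, 81, 78, 82, 81, 77, 81, 81, 90, 112, 134, 146, 146, 146, 146, 148, 146, 146, 149, 149, 146, 146]
278 [148, 145, 146, 146, 145, 147, 145, 147, 148, 145, 136, 110, 78, 54, 49, 55, 55, 55, 54, 51, 52, 54, 67, 79, 81, 80, 81, 79, 78, 80, 80, 95, 121, 142, 147, 148, 145, 147, 147, 147, 146, 146, 149, 144]
280 [149, 145, 146, 147, 148, 144, 147, 149, 147, 149, 145, 131, 101, 66, 53, 50, 50, 51, 55, 52, 53, 55, 57, 70, 82, 80, 79, 83, 80, 80, 78, 85, 100, 122, 142, 146, 145, 147, 146, 147, 148, 146, 146, 145]
282 [147, 146, 143, 145, 
[... 2102 characters left out ...]
, 145, 145, 146, 144]
302 [147, 144, 148, 148, 147, 145, 148, 147, 146, 147, 147, 143, 147, 146, 143, 145, 147, 144, 147, 144, 145, 146, 145, 144, 146, 148, 144, 147, 148, 147, 148, 143, 148, 145, 144, 146, 146, 142, 146, 148, 148, 144, 146, 145]
304 [147, 143, 146, 144, 146, 147, 145, 150, 147, 144, 144, 144, 147, 148, 145, 144, 147, 147, 146, 146, 148, 147, 144, 145, 148, 145, 146, 144, 146, 145, 147, 147, 149, 148, 148, 145, 145, 143, 148, 145, 149, 144, 145, 144]
306 [144, 146, 144, 146, 148, 147, 149, 144, 143, 147, 144, 148, 145, 146, 144, 146, 145, 146, 148, 141, 147, 144, 146, 144, 144, 147, 146, 146, 148, 140, 146, 142, 142, 145, 148, 143, 146, 147, 146, 148, 144, 145, 141, 147]
296
```

move_arm(rows=[[0,0,-2,0,0.6],[0,0,-2,0,0.6],[0,0,0,0,0.6]])

```text
time: 15.45
tool_pos: [0.4196, 0.1298, 0.0051]
tool_rot: [-3.141, -0.0, 1.98]
contact_force: [-0.3, 0.4, -2.8]
opening: 0.0302
grip_force: 37.1
```

move_arm(rows=[[0,0,-2,0,0.6],[0,0,0,0,0.6]])

```text
time: 15.65
tool_pos: [0.4199, 0.1298, 0.0033]
tool_rot: [3.141, 0.0, 1.98]
contact_force: [0.1, -0.7, -2.3]
opening: 0.0299
grip_force: 37.1
```

move_arm(rows=[[0,0,-2,0,0.6],[0,0,0,0,0.6]])

```text
time: 15.85
tool_pos: [0.4202, 0.1299, 0.0028]
tool_rot: [3.14, 0.0, 1.98]
contact_force: [-4.0, -0.1, 18.1]
opening: 0.0302
grip_force: 38.2
```

move_arm(rows=[[0,0,-2,0,0.6],[0,0,0,0,0.6]])

```text
time: 16.05
tool_pos: [0.4219, 0.1305, 0.0018]
tool_rot: [3.136, 0.001, 1.98]
contact_force: [-3.0, 1.1, 23.3]
opening: 0.0302
grip_force: 38.9
```

```bash
python3 - <<'E'
from h import *
snap('side','s11.png')
a=cv2.cvtColor(cv2.imread('pics/raw_s11.png'),cv2.COLOR_BGR2GRAY).astype(int)
for r in range(270,304):print(r,a[r,304:334].tolist())
E
```

```text
270 [103, 98, 109, 113, 110, 112, 104, 83, 61, 65, 80, 76, 79, 80, 78, 81, 82, 80, 70, 52, 56, 87, 106, 110, 111, 115, 131, 141, 144, 145]
271 [109, 104, 107, 112, 110, 108, 100, 79, 53, 63, 73, 82, 87, 80, 82, 82, 79, 79, 75, 64, 67, 91, 109, 117, 123, 131, 141, 144, 148, 147]
272 [119, 106, 108, 111, 112, 110, 94, 75, 55, 52, 69, 83, 79, 82, 81, 81, 80, 79, 81, 74, 77, 102, 112, 126, 136, 139, 143, 146, 149, 147]
273 [131, 113, 110, 110, 109, 109, 99, 65, 50, 50, 64, 76, 79, 81, 81, 79, 83, 80, 81, 86, 86, 105, 127, 142, 144, 146, 147, 150, 145, 147]
274 [129, 107, 96, 98, 106, 107, 89, 71, 50, 49, 62, 70, 78, 80, 81, 82, 78, 83, 81, 81, 94, 117, 136, 147, 147, 149, 146, 148, 148, 143]
275 [136, 111, 87, 87, 96, 98, 88, 64, 51, 47, 55, 72, 78, 80, 83, 80, 79, 82, 81, 82, 96, 120, 143, 149, 146, 147, 144, 151, 145, 144]
276 [143, 116, 88, 65, 71, 82, 76, 60, 48, 47, 56, 66, 76, 82, 82, 79, 81, 84, 82, 80, 86, 112, 134, 144, 146, 148, 146, 146, 149, 148]
277 [142, 125, 94, 63, 52, 59, 60, 52, 52, 46, 51, 61, 73, 79, 82, 83, 78, 79, 84, 81, 83, 97, 124, 139, 147, 148, 147, 148, 147, 1
[... 3033 characters left out ...]
 145, 146, 144, 146, 146, 148, 146, 145, 147, 149, 144, 146, 145, 145, 147, 146]
300 [147, 145, 145, 146, 148, 145, 147, 146, 147, 146, 145, 147, 147, 145, 145, 148, 147, 149, 145, 146, 146, 145, 144, 143, 147, 143, 146, 146, 145, 147]
301 [146, 148, 147, 147, 144, 148, 144, 147, 146, 148, 146, 145, 148, 145, 145, 150, 143, 148, 146, 144, 142, 148, 146, 144, 147, 146, 143, 148, 144, 144]
302 [148, 147, 147, 143, 147, 145, 146, 147, 148, 143, 147, 142, 145, 147, 147, 149, 144, 146, 144, 146, 144, 147, 147, 149, 142, 147, 147, 144, 146, 147]
303 [146, 148, 149, 145, 147, 142, 145, 147, 142, 147, 149, 144, 146, 144, 144, 144, 146, 146, 144, 144, 146, 144, 144, 145, 144, 144, 147, 143, 147, 148]
```

The blank's lower edge is now on the table (about 20 N). I loosen the grip so it settles flat.

move_arm(rows=[[0,0,0,0,0.6],[0,0,0,0,0.6],[0,0,0,0,0.6]], newtons=4)

```text
time: 16.4
tool_pos: [0.4231, 0.1307, 0.0009]
tool_rot: [3.134, 0.001, 1.98]
contact_force: [3.5, 4.4, 6.6]
opening: 0.0315
grip_force: 4.7
```

move_arm(rows=[[0,0,0,0,0.34],[0,0,0,0,0.3],[0,0,0,0,0.26],[0,0,0,0,0.22],[0,0,0,0,0.18]])

```text
time: 16.9
tool_pos: [0.4196, 0.1297, -0.0007]
tool_rot: [-3.141, 0.0, 1.98]
contact_force: [1.9, -0.2, 1.8]
opening: 0.0369
grip_force: 1.2
```

move_arm(rows=[[0,0,0,0,0.12],[0,0,0,0,0.06],[0,0,0,0,0],[0,0,0,0,0],[0,0,0,0,0]])

```text
time: 17.4
tool_pos: [0.4195, 0.1298, -0.0008]
tool_rot: [-3.141, -0.0, 1.98]
contact_force: [-0.1, 0.7, -0.0]
opening: 0.046
grip_force: 0.5
```

```bash
python3 - <<'E'
from h import *
o=monitor.observe();print(o['grip_force'],o['contact_force'],o['tool_pos'])
snap('side','s12.png')
a=cv2.imread('pics/raw_s12.png')[235:310,270:370];b=cv2.imread('pics/raw_s11.png')[235:310,270:370]
f=lambda q:cv2.convertScaleAbs(cv2.resize(q,(390,292),interpolation=cv2.INTER_CUBIC),alpha=1.5)
snap('top','t12.png')
t=cv2.imread('pics/raw_t12.png')[145:265,200:465]
t=cv2.resize(t,(663,300),interpolation=cv2.INTER_CUBIC)
o=np.zeros((598,790,3),np.uint8);o[:292,:390]=f(b);o[:292,395:785]=f(a);o[296:596,:663]=t
cv2.imwrite('pics/c5.png',o)
E
```

```text
0.45463571324944496 [-0.14438607  0.65857408 -0.03441041] [ 0.41951277  0.12981286 -0.00079953]
```

View pics/c5.png

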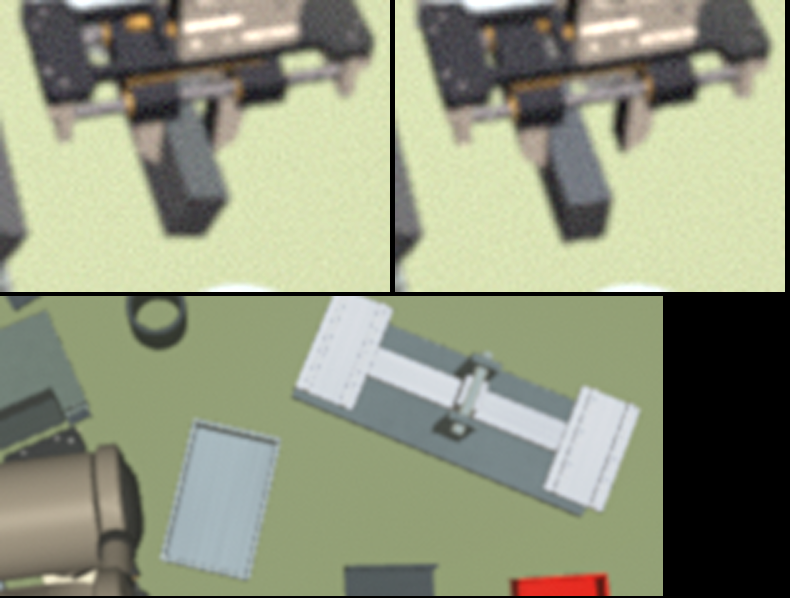

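The right panel shows the blank standing flat at (578,195), upright between the open fingers. I regrip.

move_arm(rows=[[0,0,0,0,0.2],[0,0,0,0,0.45],[0,0,0,0,0.6],[0,0,0,0,0.6],[0,0,0,0,0.6]], newtons=30)

```text
time: 18.0
tool_pos: [0.4199, 0.1298, -0.0006]
tool_rot: [3.141, 0.0, 1.98]
contact_force: [1.4, 0.4, 1.1]
opening: 0.028
grip_force: 29.8
```

move_arm(rows=[[0,0,10,0,0.6],[0,0,20,0,0.6],[0,0,0,0,0.6],[0,0,0,0,0.6]])

```text
time: 18.4
tool_pos: [0.4194, 0.1298, 0.0294]
tool_rot: [3.142, 0.0, 1.98]
contact_force: [-0.9, -0.7, -3.3]
opening: 0.0282
grip_force: 29.8
```

move_arm(rows=[[0,0,30,0,0.6],[0,0,40,0,0.6],[0,0,30,0,0.6],[23,-31,10,0.096,0.6],[23,-31,0,0.096,0.6],[24,-31,0,0.096,0.6],[24,-32,0,0.096,0.6],[24,-32,0,0.096,0.6],[24,-32,0,0.096,0.6],[23,-31,0,0.096,0.6],[23,-31,0,0.096,0.6],[0,0,0,0,0.6]])

```text
time: 19.6
tool_pos: [0.609, -0.1253, 0.137]
tool_rot: [-3.14, -0.001, 2.746]
contact_force: [-0.4, -0.3, -2.9]
opening: 0.0277
grip_force: 29.8
```

```bash
python3 - <<'E'
from h import *
# saddle tilt from side view of first picture: predict plate corners for tilts, print intensity along vertical profile at left-saddle corner
P=[.5579,-.2416,-.3939]
c,s=np.cos(P[2]),np.sin(P[2])
a=cv2.cvtColor(cv2.imread('pics/raw_s0.png'),cv2.COLOR_BGR2GRAY).astype(int)
for th in(-.12,-.074,0,.12):
    L=[]
    for Y in(.16,.1,-.1,-.16):
        for X in(.055,-.055): L.append([P[0]+c*X-s*Y,P[1]+s*X+c*Y,.065+Y*np.sin(th)])
    print(th,proj('side',L).round(0).astype(int).tolist())
b=cv2.threshold(a.astype(np.uint8),165,255,0)[1]
n,l,st,ce=cv2.connectedComponentsWithStats(b[120:210,230:340])
for i in range(1,n):
    if st[i,4]>60:
        m=(l==i).astype(np.uint8);k=cv2.findContours(m,0,2)[0][0]
        print(st[i],(cv2.approxPolyDP(k,2,True)[:,0]+[230,120]).tolist())
print(monitor.observe()['tool_pos'],monitor.observe()['tool_rot'])
E
```

```text
-0.12 [[242, 189], [273, 203], [254, 177], [285, 190], [290, 141], [320, 152], [300, 131], [329, 141]]
-0.074 [[241, 187], [273, 201], [254, 176], [285, 189], [290, 142], [319, 153], [300, 133], [329, 143]]
0 [[241, 184], [273, 198], [254, 174], [285, 187], [290, 144], [319, 155], [300, 136], [328, 146]]
0.12 [[241, 179], [273, 193], [254, 170], [285, 184], [290, 147], [319, 158], [299, 141], [328, 151]]
[ 53  13  49  28 508] [[283, 157], [287, 160], [298, 155], [302, 157], [309, 148], [320, 151], [331, 139], [326, 138], [319, 142], [318, 138], [300, 133], [302, 134], [297, 135], [292, 141], [302, 146], [292, 156]]
[ 13  46  47  36 749] [[289, 168], [282, 166], [267, 181], [254, 176], [243, 188], [274, 201], [284, 190], [275, 184]]
[ 0.6090324  -0.12534892  0.13696755] [-3.14032620e+00 -5.52472654e-04  2.74646738e+00]
```

move_arm(rows=[[0,0,0,0,0.6],[0,0,-25,0,0.6],[0,0,-30,0,0.6],[0,0,-10,0,0.6],[0,0,-5,0,0.6],[0,0,0,0,0.6]])

```text
time: 20.2
tool_pos: [0.6077, -0.1206, 0.0694]
tool_rot: [3.142, -0.0, 2.748]
contact_force: [-0.4, -0.7, -3.6]
opening: 0.0278
grip_force: 29.8
```

move_arm(rows=[[0,-1,-3,0,0.6],[0,0,-3,0,0.6],[0,0,-3,0,0.6],[0,0,0,0,0.6]])

```text
time: 20.6
tool_pos: [0.6076, -0.1222, 0.0602]
tool_rot: [3.142, -0.0, 2.748]
contact_force: [-0.3, -0.3, -3.0]
opening: 0.0281
grip_force: 29.8
```

move_arm(rows=[[0,0,-2,0,0.6],[0,0,-2,0,0.6],[0,0,0,0,0.6]])

```text
time: 20.9
tool_pos: [0.6076, -0.1221, 0.056]
tool_rot: [3.142, -0.001, 2.748]
contact_force: [-0.2, -0.2, -2.4]
opening: 0.0278
grip_force: 29.8
```

move_arm(rows=[[0,0,-2,0,0.6],[0,0,0,0,0.6]])

```text
time: 21.1
tool_pos: [0.6076, -0.1221, 0.054]
tool_rot: [3.142, -0.0, 2.748]
contact_force: [-0.4, 0.6, -3.7]
opening: 0.0278
grip_force: 29.8
```

move_arm(rows=[[0,0,-2,0,0.6],[0,0,0,0,0.6]])

```text
time: 21.3
tool_pos: [0.6076, -0.1221, 0.0521]
tool_rot: [3.142, -0.0, 2.748]
contact_force: [0.1, -0.5, -3.0]
opening: 0.0277
grip_force: 29.8
```

move_arm(rows=[[0,0,-1,0,0.6],[0,0,0,0,0.6]])

```text
time: 21.5
tool_pos: [0.6077, -0.1221, 0.0512]
tool_rot: [3.141, -0.0, 2.748]
contact_force: [0.2, -0.6, -2.8]
opening: 0.0278
grip_force: 29.8
```

move_arm(rows=[[0,0,-1,0,0.6],[0,0,0,0,0.6]])

```text
time: 21.7
tool_pos: [0.6079, -0.1222, 0.0505]
tool_rot: [3.142, 0.0, 2.748]
contact_force: [0.7, 0.6, -2.6]
opening: 0.0278
grip_force: 29.8
```

move_arm(rows=[[0,0,-1,0,0.6],[0,0,0,0,0.6]])

```text
time: 21.9
tool_pos: [0.608, -0.1222, 0.0503]
tool_rot: [3.141, 0.001, 2.748]
contact_force: [-1.2, 0.7, 3.7]
opening: 0.0276
grip_force: 29.8
```

move_arm(rows=[[0,0,-1,0,0.6],[0,0,0,0,0.6]])

```text
time: 22.1
tool_pos: [0.6081, -0.1221, 0.05]
tool_rot: [3.141, 0.001, 2.748]
contact_force: [-3.5, 2.3, 11.0]
opening: 0.0281
grip_force: 29.8
```

move_arm(rows=[[0,0,0,0,0.36],[0,0,0,0,0.3],[0,0,0,0,0.2],[0,0,0,0,0.05],[0,0,0,0,0],[0,0,0,0,0]], newtons=10)

```text
time: 22.7
tool_pos: [0.6077, -0.1224, 0.0482]
tool_rot: [-3.141, -0.0, 2.748]
contact_force: [-0.7, -0.3, -0.3]
opening: 0.0459
grip_force: 0.0
```

```bash
python3 - <<'E'
from h import *
o=monitor.observe();print(o['time'],o['opening'],o['grip_force'],o['contact_force'].round(1),o['tool_pos'].round(4))
snap('side','s13.png')
a=cv2.cvtColor(cv2.imread('pics/raw_s13.png'),cv2.COLOR_BGR2GRAY).astype(int)
for r in range(160,212,2):print(r,a[r,236:296].tolist())
P=[.608,-.1221];c,s=np.cos(-.394),np.sin(-.394)
print(proj('side',[[P[0]+c*X-s*Y,P[1]+s*X+c*Y,Z] for X in(.05,-.05) for Y in(.014,-.014) for Z in(.05,.09)]).round(1).tolist())
E
```

```text
22.7 0.04588292484271917 0.0 [-0.7 -0.3 -0.3] [ 0.6077 -0.1224  0.0482]
160 [47, 45, 40, 50, 42, 43, 46, 43, 35, 40, 43, 47, 48, 46, 42, 39, 41, 48, 59, 73, 86, 98, 100, 91, 66, 44, 35, 32, 31, 46, 69, 90, 100, 103, 105, 100, 88, 87, 81, 84, 79, 68, 55, 36, 32, 45, 69, 103, 120, 144, 163, 178, 188, 188, 181, 166, 150, 130, 111, 101]
162 [56, 56, 42, 45, 42, 49, 49, 45, 47, 45, 45, 45, 42, 48, 47, 46, 47, 49, 47, 41, 46, 43, 44, 42, 30, 28, 31, 46, 68, 91, 99, 104, 99, 98, 93, 85, 71, 76, 92, 116, 115, 88, 56, 48, 56, 60, 79, 94, 93, 93, 93, 98, 110, 119, 120, 113, 97, 74, 63, 61]
164 [58, 61, 58, 49, 43, 48, 48, 45, 41, 49, 49, 44, 47, 51, 48, 46, 42, 49, 48, 47, 44, 36, 25, 30, 39, 48, 58, 54, 57, 61, 70, 76, 79, 79, 75, 71, 79, 96, 104, 117, 108, 82, 62, 56, 56, 60, 85, 98, 100, 92, 92, 93, 90, 92, 94, 99, 90, 74, 65, 60]
166 [30, 29, 38, 40, 42, 45, 50, 51, 44, 46, 45, 47, 48, 44, 46, 43, 50, 43, 45, 42, 42, 40, 45, 52, 58, 55, 43, 44, 46, 48, 44, 38, 34, 29, 47, 73, 97, 99, 102, 107, 95, 72, 58, 62, 92, 133, 174, 193, 185, 162, 135, 119, 106, 100, 93, 96, 92, 76, 65, 61]
168 [71,
[... 5690 characters left out ...]
145, 145, 143, 142, 145, 143, 146, 142, 144, 144, 144, 144, 146, 145, 139, 136, 132, 120, 105, 91, 81, 82, 87, 104, 113, 120, 123, 127, 124, 124, 123, 127, 126, 124, 127, 123, 118, 105, 92, 91, 110, 125, 134, 143, 147, 144, 145, 146, 141, 146, 143, 147, 145, 141, 144, 144]
210 [144, 142, 145, 142, 143, 146, 141, 142, 141, 143, 145, 145, 144, 144, 144, 141, 145, 143, 142, 144, 144, 145, 142, 138, 134, 118, 104, 87, 82, 79, 88, 99, 109, 119, 123, 124, 125, 121, 115, 105, 87, 93, 118, 134, 142, 145, 147, 145, 142, 146, 144, 145, 144, 145, 141, 143, 142, 143, 143, 144]
[[246.2, 185.7], [245.6, 174.7], [252.0, 180.9], [251.5, 170.0], [274.5, 198.4], [274.6, 187.3], [280.0, 193.2], [280.3, 182.1]]
```

The blank is seated in the left saddle and that side is down at its stop. Now the second blank.

move_arm(rows=[[0,0,12,0,0],[0,0,40,0,0],[0,0,50,0,0],[-8,36,10,-0.085,0],[-9,37,0,-0.085,0],[-8,36,0,-0.085,0],[-9,37,0,-0.085,0],[-8,36,0,-0.085,0],[-9,36,0,-0.085,0],[-8,37,0,-0.086,0],[-9,36,0,-0.086,0],[-9,37,0,-0.086,0]])

```text
time: 23.95
tool_pos: [0.5305, 0.2072, 0.1615]
tool_rot: [3.14, 0.0, 1.976]
contact_force: [1.3, 0.5, 0.1]
opening: 0.046
grip_force: 0.0
```

move_arm(rows=[[0,0,0,0,0],[0,0,-40,0,0],[0,0,-40,0,0],[0,0,-25,0,0],[0,0,-10,0,0],[0,0,0,0,0]])

```text
time: 24.55
tool_pos: [0.5305, 0.2051, 0.0448]
tool_rot: [-3.14, -0.0, 1.98]
contact_force: [0.1, 0.5, 0.1]
opening: 0.0462
grip_force: 0.0
```

move_arm(rows=[[0,0,-4,0,0],[0,0,-4,0,0],[0,0,0,0,0]])

```text
time: 24.85
tool_pos: [0.5311, 0.2058, 0.0379]
tool_rot: [3.14, 0.0, 1.98]
contact_force: [0.5, -0.4, 0.6]
opening: 0.0459
grip_force: 0.0
```

move_arm(rows=[[0,0,-2,0,0],[0,0,-2,0,0],[0,0,0,0,0]])

```text
time: 25.15
tool_pos: [0.5306, 0.2059, 0.0332]
tool_rot: [-3.141, -0.0, 1.98]
contact_force: [-0.6, -0.2, -0.1]
opening: 0.0457
grip_force: 0.0
```

move_arm(rows=[[0,0,0,0,0.06],[0,0,0,0,0.12],[0,0,0,0,0.18],[0,0,0,0,0.24],[0,0,0,0,0.3],[0,0,0,0,0.36]])

```text
time: 25.75
tool_pos: [0.5298, 0.2055, 0.0332]
tool_rot: [-3.14, -0.0, 1.98]
contact_force: [-3.7, -2.6, 3.4]
opening: 0.0357
grip_force: 9.4
```

move_arm(rows=[[0,0,0,0,0.45],[0,0,1,0,0.45],[0,0,1,0,0.45],[0,0,1,0,0.45],[0,0,1,0,0.45],[0,0,0,0,0.45]], newtons=14)

```text
time: 26.35
tool_pos: [0.5307, 0.2058, 0.0374]
tool_rot: [3.142, -0.0, 1.98]
contact_force: [-3.6, -2.1, 0.2]
opening: 0.033
grip_force: 13.2
```

move_arm(rows=[[0,0,0,0,0.5],[0,0,1,0,0.5],[0,0,1,0,0.5],[0,0,1,0,0.5],[0,0,1,0,0.5],[0,0,0,0,0.5]], newtons=25)

```text
time: 26.95
tool_pos: [0.5313, 0.2061, 0.0413]
tool_rot: [3.14, 0.0, 1.98]
contact_force: [1.1, 0.1, -5.5]
opening: 0.0307
grip_force: 23.1
```

move_arm(rows=[[0,0,0,0,0.6],[0,0,1,0,0.6],[0,0,2,0,0.6],[0,0,2,0,0.6],[0,0,3,0,0.6],[0,0,4,0,0.6],[0,0,0,0,0.6]], newtons=40)

```text
time: 27.65
tool_pos: [0.5312, 0.2059, 0.0541]
tool_rot: [3.14, 0.0, 1.98]
contact_force: [0.1, 0.2, -5.8]
opening: 0.0298
grip_force: 37.0
```

move_arm(rows=[[0,0,10,0,0.6],[0,0,20,0,0.6],[0,0,30,0,0.6],[-20,-14,5,0,0.6],[-31,-21,0,0,0.6],[-30,-21,0,0,0.6],[-30,-20,0,0,0.6],[0,0,-5,0,0.6],[0,0,-30,0,0.6],[0,0,-35,0,0.6],[0,0,-25,0,0.6],[0,0,-10,0,0.6]], newtons=45)

```text
time: 28.85
tool_pos: [0.4191, 0.1298, 0.0119]
tool_rot: [-3.139, -0.001, 1.98]
contact_force: [-0.5, -0.7, -5.1]
opening: 0.0288
grip_force: 43.1
```

move_arm(rows=[[0,0,-4,0,0.6],[0,0,-2,0,0.6],[0,0,0,0,0.6]])

```text
time: 29.15
tool_pos: [0.4207, 0.13, 0.0082]
tool_rot: [3.14, 0.001, 1.98]
contact_force: [0.8, 0.6, -5.2]
opening: 0.0289
grip_force: 43.1
```

move_arm(rows=[[0,0,-2,0,0.6],[0,0,-1,0,0.6],[0,0,0,0,0.6]])

```text
time: 29.45
tool_pos: [0.4199, 0.1298, 0.0046]
tool_rot: [3.141, 0.0, 1.98]
contact_force: [-0.3, 0.0, -5.4]
opening: 0.0282
grip_force: 43.1
```

move_arm(rows=[[0,0,-2,0,0.6],[0,0,0,0,0.6]])

```text
time: 29.65
tool_pos: [0.4201, 0.1299, 0.0025]
tool_rot: [3.141, 0.0, 1.98]
contact_force: [0.8, 0.3, -1.9]
opening: 0.0282
grip_force: 43.2
```

move_arm(rows=[[0,0,-2,0,0.6],[0,0,0,0,0.6]])

```text
time: 29.85
tool_pos: [0.4209, 0.1301, 0.0018]
tool_rot: [3.139, 0.001, 1.98]
contact_force: [-2.2, -0.2, 13.3]
opening: 0.0286
grip_force: 43.5
```

Touching at TCP z of about 2.5 mm, nearly upright. I loosen, open, and regrip.

move_arm(rows=[[0,0,0,0,0.6],[0,0,0,0,0.36],[0,0,-1,0,0.3],[0,0,-1,0,0.2],[0,0,-1,0,0.1],[0,0,0,0,0.1],[0,0,0,0,0.1]], newtons=4)

```text
time: 30.55
tool_pos: [0.4189, 0.1296, -0.0031]
tool_rot: [-3.14, -0.0, 1.98]
contact_force: [2.0, 0.2, -1.0]
opening: 0.041
grip_force: 0.5
```

move_arm(rows=[[0,0,0,0,0.25],[0,0,0,0,0.45],[0,0,0,0,0.6],[0,0,0,0,0.6],[0,0,0,0,0.6]], newtons=35)

```text
time: 31.05
tool_pos: [0.4199, 0.1299, -0.0026]
tool_rot: [3.141, 0.0, 1.98]
contact_force: [2.4, 0.2, 0.3]
opening: 0.0277
grip_force: 34.9
```

move_arm(rows=[[0,0,10,0,0.6],[0,0,30,0,0.6],[0,0,45,0,0.6],[7,-40,45,0.064,0.6],[7,-41,8,0.064,0.6],[7,-41,0,0.064,0.6],[8,-41,0,0.064,0.6],[7,-41,0,0.064,0.6],[7,-41,0,0.064,0.6],[8,-41,0,0.064,0.6],[7,-41,0,0.064,0.6],[7,-41,0,0.064,0.6]])

```text
time: 32.25
tool_pos: [0.4818, -0.2318, 0.1268]
tool_rot: [3.141, -0.004, 2.558]
contact_force: [1.6, 0.1, -4.3]
opening: 0.0272
grip_force: 34.9
```

move_arm(rows=[[8,-41,0,0.064,0.6],[7,-41,0,0.064,0.6],[8,-41,0,0.064,0.6],[0,0,0,0,0.6],[0,0,-10,0,0.6],[0,0,-10,0,0.6],[0,0,0,0,0.6]])

```text
time: 32.95
tool_pos: [0.505, -0.3516, 0.1049]
tool_rot: [3.139, -0.006, 2.749]
contact_force: [-0.2, 0.0, -5.9]
opening: 0.028
grip_force: 34.9
```

move_arm(rows=[[0,0,0,0,0.6],[0,0,0,0,0.6],[0,0,0,0,0.6]])

```text
time: 33.25
tool_pos: [0.5068, -0.354, 0.1081]
tool_rot: [-3.141, 0.001, 2.748]
contact_force: [0.1, -0.9, -5.0]
opening: 0.0274
grip_force: 34.9
```

```bash
python3 - <<'E'
from h import *
# right saddle now: plate corners white in the side picture
snap('side','s14.png')
a=cv2.cvtColor(cv2.imread('pics/raw_s14.png'),cv2.COLOR_BGR2GRAY)
b=cv2.threshold(a,165,255,0)[1]
P=[.5579,-.2416,-.3939];c,s=np.cos(P[2]),np.sin(P[2])
L=[[P[0]+c*X-s*Y,P[1]+s*X+c*Y,.065-Y*.12] for Y in(-.1,-.16) for X in(.055,-.055)]
print(proj('side',L).round(1).tolist())
n,l,st,ce=cv2.connectedComponentsWithStats(b[110:170,280:345])
for i in range(1,n):
    if st[i,4]>40:
        k=cv2.findContours((l==i).astype(np.uint8),0,2)[0][0];print(st[i],(cv2.approxPolyDP(k,1.5,True)[:,0]+[280,110]).tolist())
o=monitor.observe();print(o['tool_pos'],o['tool_rot'],o['contact_force'])
E
```

```text
[[290.2, 140.7], [319.5, 151.5], [299.9, 131.1], [328.7, 141.3]]
[  3  24  55  28 508] [[283, 158], [289, 161], [298, 155], [301, 157], [309, 147], [320, 151], [327, 142], [337, 139], [325, 139], [322, 142], [298, 134], [292, 141], [302, 146], [291, 156], [284, 155]]
[ 0.50676616 -0.35403321  0.10795955] [-3.14143020e+00  7.09361814e-04  2.74812233e+00] [ 0.41319333 -0.45455806 -4.6885663 ]
```

```bash
python3 - <<'E' 2>&1 | tail -4
from fit import *
for k,(s,z0) in enumerate(((1,.049),(-1,.081))):
    def L(p): return np.array([[a,b,z0-b*.12] for a,b in((.055,.03),(.055,-.03),(-.055,.03),(-.055,-.03))])
    fit('sad%d'%s,pp[4*k:4*k+4],L,[.55,-.2,-.39])
E
```

```text
saddle [ 0.6077776  -0.12156906  0.        ]
saddle [ 0.50799178 -0.36165819  0.        ]
sad1 [ 0.6093 -0.1223 -0.3947] resid px [-0.1  0.4 -0.1  0.1 -0.  -0.4  0.2 -0. ]
sad-1 [ 0.5071 -0.3594 -0.3976] resid px [-0.5 -0.3  0.3  0.4 -0.3 -0.2  0.4  0.1]
```

move_arm(rows=[[0,-5,0,0,0.6],[0,0,-8,0,0.6],[0,0,-7,0,0.6],[0,0,0,0,0.6]])

```text
time: 33.7
tool_pos: [0.5056, -0.3584, 0.0905]
tool_rot: [3.14, -0.003, 2.748]
contact_force: [-0.7, 1.4, -4.5]
opening: 0.0275
grip_force: 34.9
```

move_arm(rows=[[0,0,-3,0,0.6],[0,0,-3,0,0.6],[0,0,0,0,0.6]])

```text
time: 34.0
tool_pos: [0.5063, -0.3589, 0.086]
tool_rot: [3.141, -0.001, 2.748]
contact_force: [-0.2, 0.6, -5.9]
opening: 0.0277
grip_force: 34.9
```

move_arm(rows=[[0,0,-3,0,0.6],[0,0,-3,0,0.6],[0,0,0,0,0.6]])

```text
time: 34.3
tool_pos: [0.5063, -0.3589, 0.0799]
tool_rot: [3.141, -0.001, 2.748]
contact_force: [0.1, 0.6, -5.5]
opening: 0.0275
grip_force: 34.9
```

move_arm(rows=[[0,0,-2,0,0.6],[0,0,-2,0,0.6],[0,0,0,0,0.6],[0,0,0,0,0.6]])

```text
time: 34.7
tool_pos: [0.5066, -0.3591, 0.0767]
tool_rot: [3.141, 0.0, 2.748]
contact_force: [0.2, 1.7, -2.9]
opening: 0.0277
grip_force: 34.9
```

move_arm(rows=[[0,0,-2,0,0.6],[0,0,-2,0,0.6],[0,0,0,0,0.6],[0,0,0,0,0.6]])

```text
time: 35.1
tool_pos: [0.5067, -0.3591, 0.0724]
tool_rot: [3.141, 0.0, 2.748]
contact_force: [0.1, 0.6, -2.7]
opening: 0.0279
grip_force: 34.9
```

move_arm(rows=[[0,0,-2,0,0.6],[0,0,-2,0,0.6],[0,0,-2,0,0.6],[0,0,-2,0,0.6],[0,0,-2,0,0.6],[0,0,0,0,0.6],[0,0,0,0,0.6],[0,0,0,0,0.6]])

```text
time: 35.9
tool_pos: [0.5064, -0.3593, 0.0625]
tool_rot: [-3.142, -0.0, 2.748]
contact_force: [-0.5, 0.4, -2.5]
opening: 0.0275
grip_force: 34.9
```

move_arm(rows=[[0,0,0,0,0.36],[0,0,0,0,0.3],[0,0,0,0,0.2],[0,0,0,0,0.05],[0,0,0,0,0],[0,0,0,0,0]], newtons=10)

```text
time: 36.5
tool_pos: [0.5066, -0.3592, 0.0625]
tool_rot: [3.142, 0.0, 2.748]
contact_force: [-0.2, 0.1, 0.0]
opening: 0.0453
grip_force: 0.0
```

move_arm(rows=[[0,0,15,0,0],[0,0,30,0,0],[0,0,40,0,0],[0,0,40,0,0],[0,0,0,0,0],[0,0,0,0,0],[0,0,0,0,0],[0,0,0,0,0],[0,0,0,0,0],[0,0,0,0,0]])

```text
time: 37.5
tool_pos: [0.5063, -0.359, 0.1867]
tool_rot: [3.141, -0.001, 2.748]
contact_force: [-0.2, 0.1, 0.1]
opening: 0.0457
grip_force: 0.0
```

```bash
cat > tilt.py <<'E'
from h import *
import sys
snap('side',sys.argv[1])
g=lambda n:cv2.cvtColor(cv2.imread('pics/raw_'+n),cv2.COLOR_BGR2GRAY)
# edges of left saddle plate near its -X corners: column profile of bright rim rows
for n in('s0.png','s13.png',sys.argv[1]):
    a=g(n).astype(int)
    out=[]
    for x in(250,256,262,266,322,325):
        lo,hi=(178,212) if x<300 else(136,165)
        col=a[lo:hi,x];i=np.where(col>150)[0];out.append((x,(i.max()+lo) if len(i) else None))
    print(n,out)
P=[.5579,-.2416,-.3939];c,s=np.cos(P[2]),np.sin(P[2])
for th in(-.12,0,.12):
    print(th,proj('side',[[P[0]+c*X-s*Y,P[1]+s*X+c*Y,.065+Y*th] for Y in(.16,-.16) for X in(.055,-.055)]).round(0).tolist())
E
python3 tilt.py s15.png
```

```text
s0.png [(250, np.int64(191)), (256, np.int64(194)), (262, np.int64(197)), (266, np.int64(199)), (322, np.int64(149)), (325, np.int64(148))]
s13.png [(250, np.int64(192)), (256, np.int64(195)), (262, np.int64(198)), (266, np.int64(199)), (322, np.int64(149)), (325, np.int64(147))]
s15.png [(250, np.int64(184)), (256, np.int64(186)), (262, np.int64(189)), (266, np.int64(190)), (322, np.int64(156)), (325, np.int64(154))]
-0.12 [[242.0, 189.0], [273.0, 203.0], [300.0, 131.0], [329.0, 141.0]]
0 [[241.0, 184.0], [273.0, 198.0], [300.0, 136.0], [328.0, 146.0]]
0.12 [[241.0, 179.0], [273.0, 193.0], [299.0, 141.0], [328.0, 151.0]]
```

The right side dropped: the left rim rose 8 px and the right rim fell 7 px. So I take the blank back from the right saddle.

move_arm(rows=[[0,-2,-45,0,0],[0,0,-45,0,0],[0,0,-30,0,0],[0,0,-10,0,0],[0,0,-6,0,0],[0,0,-3,0,0],[0,0,0,0,0]])

```text
time: 38.25
tool_pos: [0.5072, -0.3618, 0.0497]
tool_rot: [-3.141, 0.002, 2.748]
contact_force: [0.3, 0.5, -0.5]
opening: 0.0459
grip_force: 0.0
```

move_arm(rows=[[0,0,0,0,0.1],[0,0,0,0,0.2],[0,0,0,0,0.28],[0,0,0,0,0.34],[0,0,0,0,0.4]], newtons=8)

```text
time: 38.75
tool_pos: [0.5069, -0.3608, 0.0488]
tool_rot: [3.141, 0.001, 2.748]
contact_force: [0.7, 2.7, 2.1]
opening: 0.0286
grip_force: 8.1
```

move_arm(rows=[[0,0,0,0,0.5],[0,0,1,0,0.5],[0,0,2,0,0.6],[0,0,3,0,0.6],[0,0,5,0,0.6],[0,0,0,0,0.6]], newtons=35)

```text
time: 39.35
tool_pos: [0.5063, -0.3615, 0.0601]
tool_rot: [-3.141, 0.0, 2.748]
contact_force: [-0.6, -2.0, -2.1]
opening: 0.0283
grip_force: 34.2
```

move_arm(rows=[[0,0,5,0,0.6],[0,0,8,0,0.6],[0,0,10,0,0.6],[0,0,15,0,0.6],[0,0,25,0,0.6],[0,0,15,0,0.6],[0,0,0,0,0.6],[0,0,0,0,0.6]])

```text
time: 40.15
tool_pos: [0.5064, -0.3607, 0.1373]
tool_rot: [3.141, -0.0, 2.748]
contact_force: [-0.8, 0.1, -6.5]
opening: 0.028
grip_force: 34.2
```

```bash
python3 tilt.py s16.png | head -3; python3 - <<'E'
from h import *
o=monitor.observe();print(o['opening'],o['contact_force'].round(1),o['tool_pos'].round(4))
# left blank still in its saddle? compare with the picture taken when it was placed
P=[.608,-.1221];c,s=np.cos(-.394),np.sin(-.394)
a=cv2.cvtColor(cv2.imread('pics/raw_s16.png'),cv2.COLOR_BGR2GRAY).astype(int)
for X in(-.05,-.03,0,.03,.05):
  print(X,[int(a[tuple(np.int32(proj('side',[[P[0]+c*X-s*Y,P[1]+s*X+c*Y,.09]])[0].round())[::-1])]) for Y in np.arange(-.03,.031,.006)])
E
```

```text
s0.png [(250, np.int64(191)), (256, np.int64(194)), (262, np.int64(197)), (266, np.int64(199)), (322, np.int64(149)), (325, np.int64(148))]
s13.png [(250, np.int64(192)), (256, np.int64(195)), (262, np.int64(198)), (266, np.int64(199)), (322, np.int64(149)), (325, np.int64(147))]
s16.png [(250, np.int64(192)), (256, np.int64(195)), (262, np.int64(198)), (266, np.int64(199)), (322, np.int64(148)), (325, np.int64(147))]
0.02803043737363369 [ 0.8 -0.3 -5.7] [ 0.506  -0.3605  0.1365]
-0.05 [110, 116, 120, 101, 77, 75, 76, 72, 71, 47, 32]
-0.03 [218, 215, 218, 187, 115, 76, 81, 83, 80, 33, 33]
0 [141, 141, 144, 130, 97, 77, 82, 80, 64, 43, 33]
0.03 [141, 142, 141, 122, 81, 80, 78, 79, 64, 41, 37]
0.05 [143, 143, 145, 137, 127, 129, 141, 138, 140, 144, 143]
```

move_arm(rows=[[-4,32,0,0.015,0.6],[-4,33,0,0.015,0.6],[-4,33,0,0.015,0.6],[-4,33,0,0.015,0.6],[-4,33,0,0.015,0.6],[-4,33,0,0.015,0.6],[-4,33,0,0.015,0.6],[-4,33,0,0.015,0.6],[-4,33,0,0.015,0.6],[-4,33,0,0.015,0.6],[-4,33,0,0.015,0.6],[0,0,0,0,0.6]])

```text
time: 41.4
tool_pos: [0.4607, 0.0044, 0.1365]
tool_rot: [3.14, -0.004, 2.917]
contact_force: [-0.6, -0.8, -5.5]
opening: 0.028
grip_force: 34.4
```

move_arm(rows=[[0,0,0,0,0.6],[0,0,0,0,0.6]])

```text
time: 41.6
tool_pos: [0.4624, 0.0003, 0.1371]
tool_rot: [-3.141, -0.001, 2.912]
contact_force: [-0.0, 0.1, -6.2]
opening: 0.028
grip_force: 34.4
```

move_arm(rows=[[0,1,-40,0,0.6],[0,0,-40,0,0.6],[0,0,-25,0,0.6],[0,0,-12,0,0.6],[0,0,-8,0,0.6],[0,0,-3,0,0.6],[0,0,0,0,0.6]])

```text
time: 42.3
tool_pos: [0.4629, 0.0013, 0.0096]
tool_rot: [3.141, 0.0, 2.912]
contact_force: [0.0, 0.2, -5.6]
opening: 0.0281
grip_force: 34.4
```

move_arm(rows=[[0,0,-2,0,0.6],[0,0,-2,0,0.6],[0,0,0,0,0.6]])

```text
time: 42.6
tool_pos: [0.4627, 0.0018, 0.0057]
tool_rot: [3.141, 0.001, 2.913]
contact_force: [0.0, -0.7, -5.6]
opening: 0.028
grip_force: 34.4
```

move_arm(rows=[[0,0,-1,0,0.6],[0,0,-1,0,0.6],[0,0,0,0,0.6]])

```text
time: 42.9
tool_pos: [0.463, 0.0019, 0.0048]
tool_rot: [3.141, 0.001, 2.913]
contact_force: [-2.6, 1.2, 10.3]
opening: 0.0282
grip_force: 34.5
```

move_arm(rows=[[0,0,0,0,0.5],[0,0,-1,0,0.36],[0,0,-1,0,0.32],[0,0,0,0,0.26],[0,0,0,0,0.2],[0,0,0,0,0.14],[0,0,0,0,0.14],[0,0,0,0,0.14]], newtons=4)

```text
time: 43.7
tool_pos: [0.4625, 0.0018, 0.0014]
tool_rot: [3.142, -0.0, 2.913]
contact_force: [0.2, 0.6, 0.3]
opening: 0.0392
grip_force: 0.0
```

move_arm(rows=[[0,0,0,0,0.25],[0,0,0,0,0.35],[0,0,0,0,0.4],[0,0,0,0,0.4]])

```text
time: 44.1
tool_pos: [0.4626, 0.0022, 0.0015]
tool_rot: [3.141, 0.0, 2.913]
contact_force: [1.0, 2.8, 1.1]
opening: 0.028
grip_force: 4.0
```

move_arm(rows=[[0,0,0,0,0.3],[0,0,0,0,0.2],[0,0,0,0,0.14],[0,0,0,0,0.14],[0,0,15,0,0.14],[0,0,30,0,0.14],[0,0,45,0,0.14],[0,0,45,0,0.14],[0,0,45,0,0.14],[-10,-45,30,0,0.14],[-10,-45,0,0,0.14],[0,-45,0,0,0.14]])

```text
time: 45.3
tool_pos: [0.4428, -0.1302, 0.2101]
tool_rot: [-3.141, 0.002, 2.914]
contact_force: [0.5, 0.7, -0.1]
opening: 0.0394
grip_force: 0.0
```

move_arm(rows=[[0,-45,0,0,0.14],[0,-45,0,0,0.14],[0,-45,0,0,0.14],[0,-45,0,0,0.14],[0,-45,0,0,0.14],[0,0,0,0,0.14],[0,0,0,0,0.14]])

```text
time: 46.0
tool_pos: [0.4428, -0.3545, 0.208]
tool_rot: [3.14, -0.001, 2.911]
contact_force: [-0.1, 0.6, -0.0]
opening: 0.0393
grip_force: 0.0
```

```bash
python3 tilt.py s17.png | sed -n 3p; python3 - <<'E'
from h import *
snap('top','t17.png')
o=monitor.observe();print(o['time'],o['tool_pos'].round(3))
a=cv2.cvtColor(cv2.imread('pics/raw_t17.png'),cv2.COLOR_BGR2GRAY)
# dark blank inside tray
sub=a[193:260,262:315];k=cv2.findContours((sub<95).astype(np.uint8),0,2)[0]
for q in k:
    if cv2.contourArea(q)>50:
        r=cv2.minAreaRect(q);box=cv2.boxPoints(r)+[262,193]
        W=np.array([onz('top',*p,.044)[:2] for p in box]);print('tray bar',r[1:],W.round(4).tolist(),W.mean(0).round(4))
sub=a[135:200,300:365];k=cv2.findContours((sub<95).astype(np.uint8),0,2)[0]
for q in k:
    if cv2.contourArea(q)>80:
        r=cv2.minAreaRect(q);p=np.array(r[0])+[300,135];print('bal',r,onz('top',*p,.089).round(4))
E
```

```text
s17.png [(250, np.int64(192)), (256, np.int64(195)), (262, np.int64(198)), (266, np.int64(199)), (322, np.int64(149)), (325, np.int64(147))]
46.1 [ 0.443 -0.353  0.209]
tray bar ((9.056723594665527, 38.6614990234375), 13.13402271270752) [[0.4186, 0.0246], [0.5115, 0.0028], [0.5063, -0.0189], [0.4135, 0.003]] [0.4625 0.0029]
bal ((37.27958297729492, 29.821006774902344), (10.49781608581543, 41.44733428955078), 22.380136489868164) [ 0.6044 -0.117   0.089 ]
```

```bash
python3 -c "
from cell import workorder
print(workorder.hand_in())"
```

```text
the job is handed in; nothing more can be done
None
```

The right side of the balance dropped, so its blank now lies flat and lengthwise, within about 2 mm of the middle of the stock tray. The other blank is still in the left saddle, and the job was handed in at about 46 s. Each blank was set down once on open table to square it in the grip.

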